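# Strip the checking rail and sort the slide bolts

### The arm

A 7-joint arm with a two-finger parallel gripper is mounted at the origin on the work surface. World frame = base frame: x ahead of the robot, y to its left, z up, the work surface at z = 0. Lengths are in m, angles in rad, forces in N, time in s.
With the tool pointing down it reaches from about 0.425 to 0.825 m from the base axis. Payload 3.6 kg.
Tool frame: the origin (TCP) lies on the mounting face of the last link; the fingertips stand r.finger_overhang ahead of it and the grasp point (between the pads) lies 167 mm ahead of it (r.finger_overhang is the distance from the TCP to the fingertips, in m); z points along the fingers, y is the line along which they close (so a half turn about z gives the same grasp; the last joint's range is limited). The gripper opens to 93 mm and grips with 3 to 60 N. Pads are 15 mm wide; open, the fingers measure 128 mm over their backs; the gripper's body (75 mm by 188 mm) begins 65 mm behind the grasp point.
Start: joints at [-1.306, 0.615, -0.013, 1.423, 0.008, 1.103, -0.04], TCP at [0.187, 0.623, 0.405] pointing down, gripper open.
Joint ranges: [-3.12, 3.12], [-0.3, 2.06], [-1.34, 1.32], [0.26, 2.42], [-1.36, 4.5], [0.01, 1.98], [-2.84, 2.84]. Speed limits (rad/s): [2.79, 2.79, 3.14, 3.14, 3.14, 3.14, 3.14].

### API

Orientations are given as a rotation vector (axis times angle).
In Python, from cell import state, read_camera, ticket, nets, r gives the robot as it stands. The module is installed in compiled form; this text tells all that it offers.
- The arm moves only by the shell command python3 -m crank 'ROWS' [FORCE]. ROWS is JSON, one flat list of numbers, 7 for each row, row after row: the turn, a rotation vector about the tool's x, y, z scaled (see below), then the shift along the tool's x, y, z scaled (see below), then the opening, from -1 (shut) to 1 (fully open). A call has exactly 5 rows; each row is the pose to reach, as a shift and turn from the pose commanded when the call began, along the tool's axes at that moment; what a row does not reach only later rows make up. The controller multiplies each number of a shift by 400 mm and each number of a turn by 2 rad. A row lasts 1/8 s, in which the tool goes at most 62.5 mm and 10.7 degrees, less where a joint would pass 70% of its speed; a pose out of reach is approached as far as the arm can. A call with a number of a shift or a turn outside -1 to 1 is refused whole. A call with a gripper value outside its range is refused whole. The fingers move at their own pace and stop on an object; FORCE is the grip in N (left out, the last holds). Time passes only in rows, so rows that repeat a pose let the fingers close, or fill a call up. It gives the time, the measured TCP pose, the force, the opening and the grip force at its end, in the units of the state.
- state(): the state, without advancing time (a new reading comes with each control period).
- read_camera(name): name is "side" or "top"; returns a dict with "image" (480x640x3 uint8, blue, green, red), "intrinsics" (3x3 intrinsics, pixels), "position" and "orientation" of the camera in the world. Camera axes: x right, y down, z forward; pixel columns grow to the right and rows downward; lengths in m; the calibration is good to about 2 mm. A picture is of the moment at which its call begins. There is no depth.
- ticket.close_job(): hands the job in; it is judged then, once.
Trained networks look in the newest picture that a camera, given by its name, has taken for a name from the list of things; names that differ only in an ending like _2 or _b are one class to them, and where a whole thing is asked for, a point or a joint stands for the part that bears it (a point fixed in the world has none). Each returns a list of dicts, best first, with "confidence" (0 to 1); they miss things now and then, are a little off and sometimes report something else, mostly with a low value. They report only what shows in the picture. A call takes as long as a camera call.
- nets.cut_out(target, camera): "pixels" (480x640 bool, what is visible of it) and "box" ([left, top, right, bottom] in pixels, round what is visible of it).
- nets.pinpoint(target, camera): "xy" ([column, row] in pixels: a listed point, or the origin of a listed thing).
The state is a dict: "t": time; "qpos": joint angles; "dq": joint speeds; "joint_efforts": joint torques, N m; "eef_pos": TCP position; "eef_rot": TCP orientation; "wrist_force": force on the tool from outside, world axes, zero at the start; "moment": the same for the moment, N m; "gripper_width": finger opening in m; "finger_force": force on a finger pad.
Only numpy, scipy, OpenCV 4.12 (cv2) and the standard library are available. Lean on these libraries where they do the work, as an engineer would, in place of code of your own. Each camera call takes 0.05 s, during which the arm holds its last target. There are 200 camera calls.

### The job

Drive the tapered key at the end of the rail fully home, so that the rail is held tight; then pull every slide bolt up off the rail, out of its sprung catch, and set it well inside the cardboard carton if its bolt is pushed out (knob up against the block), or well inside the metal tray if its bolt is drawn back (knob standing off the block). When all are sorted, draw the key back up nearly to the top of its travel and leave it standing in its block. Leave every slider as it is, keep carton and tray flat on the bench, and leave the spanner, tape and mug where they are.

Things in the scene. Friction and masses are not known exactly. Their poses are not given: they have to be found in the camera images.
- rail: fixed stand, origin on the table under mid-rail: bar 20 mm wide, 410 long along its y, top at z = 55 mm, on a plate 110 x 520 x 8 mm. Slide bolts straddle it 68 mm apart, tips to +x, each under a sprung roller catch at +x, over the rib, that gives to a straight pull up (4 to 9 N plus weight, free after 10 mm, clear of the rail after 22). Clamp block with key at y = 232 mm, 75 high
- key (a joint): the tapered steel key standing upright in the gap of the clamp block at the rail's +y end; value = how far it has been driven down (m): it starts between 0 and 0.010, and is tight at its stop at 0.030. It slides straight up or down with about 8 N of friction, stays where left, and cannot come out (stop at 0)
- key_top (a point): middle of the top face of the key's head (head 30 across the rail (x) x 34 along it (y), 20 thick), 116 to 126 mm above the table at the start and 96 mm when the key is home; it moves with the key
- carton: loose shallow cardboard carton, open on top, outside 180 (x) x 300 (y) x 40 (z) mm, walls and floor 5 mm thick, 0.6 kg, a bent flap at each short end. Origin: middle of its underside, z up
- tray: loose shallow aluminium tray, open on top, outside 180 (x) x 300 (y) x 26 (z) mm, walls and floor 5 mm thick, thin rims along its long sides, 0.7 kg. Origin: middle of its underside, z up
- bolt1: steel slide bolt, 0.21 kg, may be absent (None): block 70 (x) x 26 (y) x 34 (z) mm, x towards the bolt's tip. Origin: middle of the block's underside, level with the rail's top when on it. Two cheeks under it, at x = 11 to 18 mm either side, 26 wide, 22 deep, each with a 4 mm rib outside, straddle the rail. The bolt (13 mm) with its 22 mm knob runs along x at z = 18 mm. Grip across y
- bolt2: steel slide bolt, 0.21 kg, may be absent (None): block 70 (x) x 26 (y) x 34 (z) mm, x towards the bolt's tip. Origin: middle of the block's underside, level with the rail's top when on it. Two cheeks under it, at x = 11 to 18 mm either side, 26 wide, 22 deep, each with a 4 mm rib outside, straddle the rail. The bolt (13 mm) with its 22 mm knob runs along x at z = 18 mm. Grip across y
- bolt3: steel slide bolt, 0.21 kg, may be absent (None): block 70 (x) x 26 (y) x 34 (z) mm, x towards the bolt's tip. Origin: middle of the block's underside, level with the rail's top when on it. Two cheeks under it, at x = 11 to 18 mm either side, 26 wide, 22 deep, each with a 4 mm rib outside, straddle the rail. The bolt (13 mm) with its 22 mm knob runs along x at z = 18 mm. Grip across y
- bolt4: steel slide bolt, 0.21 kg, may be absent (None): block 70 (x) x 26 (y) x 34 (z) mm, x towards the bolt's tip. Origin: middle of the block's underside, level with the rail's top when on it. Two cheeks under it, at x = 11 to 18 mm either side, 26 wide, 22 deep, each with a 4 mm rib outside, straddle the rail. The bolt (13 mm) with its 22 mm knob runs along x at z = 18 mm. Grip across y
- bolt5: steel slide bolt, 0.21 kg, may be absent (None): block 70 (x) x 26 (y) x 34 (z) mm, x towards the bolt's tip. Origin: middle of the block's underside, level with the rail's top when on it. Two cheeks under it, at x = 11 to 18 mm either side, 26 wide, 22 deep, each with a 4 mm rib outside, straddle the rail. The bolt (13 mm) with its 22 mm knob runs along x at z = 18 mm. Grip across y
- bolt6: steel slide bolt, 0.21 kg, may be absent (None): block 70 (x) x 26 (y) x 34 (z) mm, x towards the bolt's tip. Origin: middle of the block's underside, level with the rail's top when on it. Two cheeks under it, at x = 11 to 18 mm either side, 26 wide, 22 deep, each with a 4 mm rib outside, straddle the rail. The bolt (13 mm) with its 22 mm knob runs along x at z = 18 mm. Grip across y
- bolt1_slide (a joint): slider of bolt1 (m): 0 = bolt drawn back (tip 1 mm out of the block's +x end, knob standing 38 mm off the -x end, whole part from x = -85 to +36 mm); 0.038 = bolt pushed out (tip 39 mm out of the +x end, knob against the block, from x = -47 to +74 mm). It moves with about 6 N and stays where left
- bolt2_slide (a joint): slider of bolt2 (m): 0 = bolt drawn back (tip 1 mm out of the block's +x end, knob standing 38 mm off the -x end, whole part from x = -85 to +36 mm); 0.038 = bolt pushed out (tip 39 mm out of the +x end, knob against the block, from x = -47 to +74 mm). It moves with about 6 N and stays where left
- bolt3_slide (a joint): slider of bolt3 (m): 0 = bolt drawn back (tip 1 mm out of the block's +x end, knob standing 38 mm off the -x end, whole part from x = -85 to +36 mm); 0.038 = bolt pushed out (tip 39 mm out of the +x end, knob against the block, from x = -47 to +74 mm). It moves with about 6 N and stays where left
- bolt4_slide (a joint): slider of bolt4 (m): 0 = bolt drawn back (tip 1 mm out of the block's +x end, knob standing 38 mm off the -x end, whole part from x = -85 to +36 mm); 0.038 = bolt pushed out (tip 39 mm out of the +x end, knob against the block, from x = -47 to +74 mm). It moves with about 6 N and stays where left
- bolt5_slide (a joint): slider of bolt5 (m): 0 = bolt drawn back (tip 1 mm out of the block's +x end, knob standing 38 mm off the -x end, whole part from x = -85 to +36 mm); 0.038 = bolt pushed out (tip 39 mm out of the +x end, knob against the block, from x = -47 to +74 mm). It moves with about 6 N and stays where left
- bolt6_slide (a joint): slider of bolt6 (m): 0 = bolt drawn back (tip 1 mm out of the block's +x end, knob standing 38 mm off the -x end, whole part from x = -85 to +36 mm); 0.038 = bolt pushed out (tip 39 mm out of the +x end, knob against the block, from x = -47 to +74 mm). It moves with about 6 N and stays where left
- spanner: bystander, to be left alone: spanner lying on the table; origin at its underside
- tape: bystander, to be left alone: roll of tape, 100 mm across, 48 tall; origin at its underside
- mug: bystander, to be left alone: mug, 80 mm across, 95 tall; origin at its underside

How it is judged:
By the outcome, as a careful person would: the job done as asked, in the order asked, and still so for the second after the job is handed in, with the robot touching nothing.
Of bolt1, bolt2, bolt3, bolt4, bolt5, bolt6 only 4 to 6 are there at a start; the rules pass over those that are not, and their reading is None.
At some moment in a run one of carton, tray may be knocked a few centimetres aside while the robot is not near it.
Once in a run the grip may slacken for a moment while it holds something.
It also fails if it takes over 210 s, if anything falls off the work surface, if the arm or the gripper's body presses on something with over 40 N, if the wrist force passes 120 N, or if a joint passes its speed limit or range.

## Working session

There is one attempt and no reset: what is moved stays moved. The work goes in short steps, Python scripts to look and compute and a shell command to move; the robot and the scene stay as the last step left them, time stands still between calls to the robot, and variables do not carry over. Pictures are saved under pics/ and viewed, at most 14 in all, crops included, and the job is handed in when it is done.

```bash
mkdir -p pics; cat > h.py <<'E'
import numpy as np, cv2
from scipy.spatial.transform import Rotation as R
from cell import state, read_camera, ticket, nets, r
def ray(cam,uv,z):
    K=np.array(cam["intrinsics"]);o=np.array(cam["orientation"])
    M=o if o.shape==(3,3) else (R.from_rotvec(o).as_matrix() if o.size==3 else R.from_quat(o).as_matrix())
    d=M@np.linalg.inv(K)@np.array([uv[0],uv[1],1.]);p=np.array(cam["position"])
    return p+d*(z-p[2])/d[2]
def proj(cam,P):
    K=np.array(cam["intrinsics"]);M=R.from_rotvec(cam["orientation"]).as_matrix()
    q=K@(M.T@(np.array(P)-np.array(cam["position"])));return q[:2]/q[2]
E
python3 - <<'E'
from h import *
s=state()
for k,v in s.items(): print(k,np.round(v,4))
print(r.finger_overhang)
for n in("top","side"):
    c=read_camera(n);cv2.imwrite(f"pics/{n}0.png",c["image"])
    print(n,c["position"],c["orientation"],c["intrinsics"])
    for t,z in(("rail",.0),("key_top",.12),("carton",0.),("tray",0.),("bolt1",.055),("spanner",0.),("tape",0),("mug",0)):
        for d in nets.pinpoint(t,n)[:8]:
            print(t,np.round(d["xy"],1),round(d["confidence"],2),np.round(ray(c,d["xy"],z),3)[:2])
E
```

```text
t 0.0
qpos [-1.3055  0.6159 -0.0126  1.4249  0.0081  1.1034 -0.0404]
dq [ 0.0004  0.0004 -0.0005 -0.0011  0.0003 -0.0006  0.0003]
joint_efforts [-1.00000e-04 -4.58934e+01  2.09200e-01 -1.65743e+01 -6.10000e-02
  2.04000e-02  3.00000e-04]
eef_pos [0.1869 0.6222 0.4036]
eef_rot [-0.4565 -3.1079  0.0041]
wrist_force [ 0.2721  0.013  -0.0306]
moment [-0.0101  0.032   0.0197]
finger_force 0.0
gripper_width 0.093
0.1861
top [ 0.50877286 -0.12641682  1.09027043] [-2.15510965  2.16104706 -0.1099085 ] [[472.19985436   0.         315.65050273]
 [  0.         472.19985436 236.54405739]
 [  0.           0.           1.        ]]
rail [266.3 235.5] 0.71 [0.635 0.   ]
key_top [334.4 238.3] 0.56 [ 0.615 -0.154]
key_top [145.  218.4] 0.55 [0.658 0.24 ]
carton [177.7 311.1] 0.72 [0.462 0.202]
bolt1 [180.6 224.7] 0.96 [0.654 0.185]
bolt1 [305.  233.9] 0.73 [ 0.632 -0.092]
bolt1 [241.3 229.7] 0.67 [0.642 0.05 ]
bolt1 [212.7 227.9] 0.6 [0.646 0.113]
bolt1 [333.6 241.6] 0.59 [ 0.615 -0.155]
bolt1 [272.9 234.1] 0.57 [ 0.632 -0.021]
spanner [485.  292.2] 0.68 [ 0.503 -0.501]
spanner [145.3 220.3] 0.51 [0.6
[... 275 characters left out ...]
  235.10597943]
 [  0.           0.           1.        ]]
rail [301.2 238.9] 0.87 [0.636 0.021]
key_top [263.1 166.3] 0.71 [0.657 0.242]
key_top [321.8 243.7] 0.24 [ 0.585 -0.153]
carton [217.5 231.2] 0.86 [0.466 0.193]
tray [290.4 312.5] 0.62 [ 0.457 -0.199]
tray [391.1 386. ] 0.26 [ 0.51  -0.503]
bolt1 [335.9 258.5] 0.91 [ 0.624 -0.156]
bolt1 [318.2 242.5] 0.75 [ 0.626 -0.077]
bolt1 [285. 204.] 0.68 [0.652 0.122]
bolt1 [306.6 229.4] 0.68 [ 0.634 -0.013]
bolt1 [269.8 193.6] 0.65 [0.645 0.194]
bolt1 [293.4 219.6] 0.61 [0.63  0.045]
spanner [391.5 391.3] 0.8 [ 0.501 -0.513]
spanner [335.5 259.3] 0.73 [ 0.66  -0.106]
tape [359.7 237.7] 0.88 [ 0.769 -0.073]
mug [321.5 205.6] 0.63 [0.774 0.117]
```

View pics/top0.png

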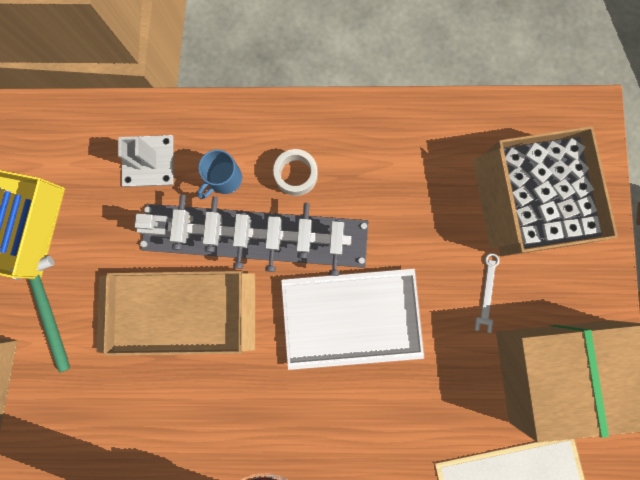

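View pics/side0.png

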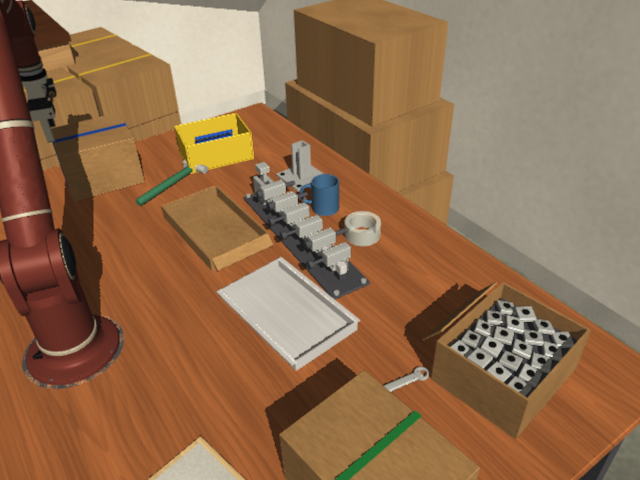

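The top view shows the rail with its key at (150,222), six bolts from (180,226) to (337,238), the carton at (177,311) and the tray at (352,318). The side view agrees. I'll zoom in on the rail.

```bash
python3 - <<'E'
from h import *
a=cv2.imread("pics/top0.png")[185:285,130:375]; a=cv2.resize(a,None,fx=3.2,fy=3.2,interpolation=cv2.INTER_CUBIC)
cv2.imwrite("pics/z0.png",a)
c=read_camera("top")
# fit rail: bolts origins approx + key
B=np.array([[180.6,224.7],[212.7,227.9],[241.3,229.7],[272.9,234.1],[305,233.9],[333.6,241.6]])
for b in B: print(np.round(ray(c,b,.055),4))
for t in("carton","tray","rail","bolt1","key_top"):
  for n in ("top","side"):
    for d in nets.cut_out(t,n)[:7]:
        m=d["pixels"].astype(np.uint8); ys,xs=np.nonzero(m); 
        print(n,t,round(d["confidence"],2),d["box"],m.sum(),np.round(cv2.boxPoints(cv2.minAreaRect(np.c_[xs,ys].astype(np.float32))),1).tolist() if t in("carton","tray","rail") else "")
E
```

```text
[0.6536 0.1848 0.055 ]
[0.6462 0.1131 0.055 ]
[0.6419 0.0496 0.055 ]
[ 0.6319 -0.0206  0.055 ]
[ 0.6321 -0.0915  0.055 ]
[ 0.6148 -0.1546  0.055 ]
top carton 0.66 [98.5, 271.4, 256.1, 355.4] 12768 [[97.0, 271.0], [254.0, 271.0], [254.0, 355.0], [97.0, 355.0]]
top carton 0.58 [133.7, 213.9, 158.7, 230.8] 303 [[135.0, 214.0], [157.0, 214.0], [157.0, 229.0], [135.0, 229.0]]
top carton 0.34 [327.4, 255.4, 335.9, 278.4] 67 [[327.79998779296875, 256.79998779296875], [334.8999938964844, 255.89999389648438], [337.29998779296875, 274.3999938964844], [330.29998779296875, 275.3999938964844]]
side carton 0.6 [162.2, 187.7, 275.0, 272.0] 5458 [[157.10000610351562, 211.39999389648438], [206.89999389648438, 165.5], [276.3999938964844, 241.0], [226.60000610351562, 286.8999938964844]]
side carton 0.45 [277.7, 230.5, 298.3, 242.0] 70 [[279.0, 233.89999389648438], [292.8999938964844, 225.10000610351562], [296.6000061035156, 231.0], [282.79998779296875, 239.8000030517578]]
top tray 0.94 [280.3, 266.0, 422.1, 370.2] 12160 [[279.5, 279.5], [415.79998779296875, 268.1000061035156], [423.29998779296875, 358.
[... 869 characters left out ...]

top bolt1 0.92 [298.0, 203.5, 308.0, 256.7] 530 
top bolt1 0.68 [264.9, 216.3, 282.2, 273.1] 604 
top bolt1 0.65 [170.7, 196.6, 193.4, 248.5] 641 
top bolt1 0.65 [232.7, 209.7, 251.8, 267.1] 601 
side bolt1 0.91 [267.5, 190.1, 307.0, 215.0] 462 
side bolt1 0.9 [254.9, 177.5, 297.8, 201.7] 460 
side bolt1 0.88 [302.2, 228.6, 347.5, 256.1] 569 
side bolt1 0.8 [275.1, 215.7, 322.8, 241.0] 532 
side bolt1 0.76 [267.2, 201.4, 312.4, 225.2] 495 
side bolt1 0.74 [305.0, 246.1, 355.6, 270.2] 591 
top key_top 0.76 [135.6, 212.7, 157.7, 232.1] 302 
side key_top 0.74 [302.2, 228.1, 346.6, 256.4] 541 
side key_top 0.57 [257.9, 164.3, 269.3, 188.1] 206 
side key_top 0.57 [268.4, 191.6, 304.6, 215.1] 417
```

View pics/z0.png

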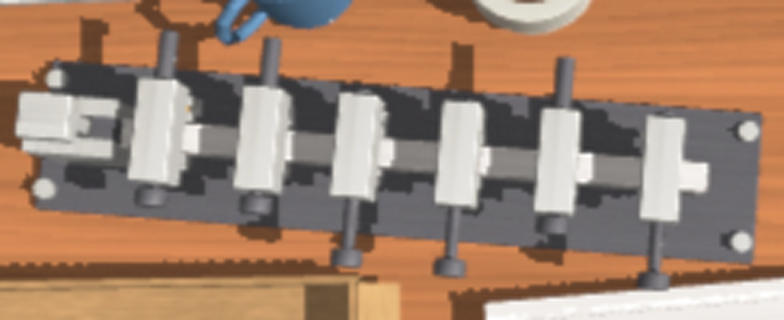

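Reading the zoom from the key end, the bolts are out, out, drawn, drawn, out, drawn. The plate's screw heads are at (55,77), (43,188), (749,131) and (741,241) in the crop.

```bash
cat >> h.py <<'E'
def toolgoal(p,yawdir,z):  # not a move: prints tool-frame shift /0.4 and z-turn /2 from present pose to TCP goal
    s=state();M=R.from_rotvec(s["eef_rot"]).as_matrix()
    g=np.array([p[0],p[1],z]);d=M.T@(g-s["eef_pos"])
    ty=M[:2,1];a=np.arctan2(*(yawdir[::-1]))-np.arctan2(ty[1],ty[0])
    a=(a+np.pi/2)%np.pi-np.pi/2   # world yaw; tool z down -> turn -a
    tilt=M.T@np.cross(M[:,2],[0,0,-1])
    return np.round(d/.4,4),round(-a/2,4),np.round(tilt/2,4)
E
python3 - <<'E'
from h import *
c=read_camera("top")
Z=np.array([[55,77],[43,188],[749,131],[741,241]])/3.2+[129.7,184.7]
P=np.array([ray(c,z,.011) for z in Z]);o=P.mean(0);print(np.round(P,4))
v=(P[0]+P[1]-P[2]-P[3])[:2];print("len",np.linalg.norm(v)/2,"width",np.linalg.norm(P[0]-P[1]))
y=v/np.linalg.norm(v);x=np.array([y[1],-y[0]]);o=o[:2];print("o",o,"y",y)
print("key",o+.232*y)
for t in ("carton","tray"):
    m=nets.cut_out(t,"top")[0]["pixels"].astype(np.uint8);ys,xs=np.nonzero(m)
    q=cv2.boxPoints(cv2.minAreaRect(np.c_[xs,ys].astype(np.float32)))
    zz=.04 if t=="carton" else .026
    w=np.array([ray(c,u,zz)[:2] for u in q]);print(t,w.mean(0).round(4),np.round(w,3).tolist())
im=c["image"].copy()
def line(A,B,col=(0,0,255)): cv2.line(im,*[tuple(int(round(k*8)) for k in proj(c,p)) for p in(A,B)],col,1,cv2.LINE_AA,3)
def rect(cx,hx,hy,z,o=o,x=x,y=y,col=(0,0,255)):
    Q=[np.r_[o+y*cx+a*hx*x+b*hy*y,z] for a,b in((1,1),(1,-1),(-1,-1),(-1,1))]
    for i in range(4): line(Q[i],Q[(i+1)%4],col)
rect(0,.055,.26,.008)
for i in range(6): rect(.170-.068*i,.035,.013,.089,col=(255,0,0))
rect(.232,.015,.017,.121,col=(0,160,0))
cv2.imwrite("pics/ov0.png",cv2.resize(im[185:375,90:430],None,fx=2.35,fy=2.35,interpolation=cv2.INTER_CUBIC))
for n in("side",):
    cs=read_camera(n);d=nets.pinpoint("key_top",n)[0];print(d["xy"],[proj(cs,np.r_[o+.232*y,z]).round(1) for z in(.116,.126)])
print(toolgoal(o+.232*y,y,.126+.186+.04), state()["t"])
E
```

```text
[[ 0.6975  0.2778  0.011 ]
 [ 0.6164  0.2833  0.011 ]
 [ 0.656  -0.2255  0.011 ]
 [ 0.5768 -0.2187  0.011 ]]
len 0.5042389315115863 width 0.08121488205382864
o [0.63667282 0.02924334] y [0.08039452 0.99676312]
key [0.65532435 0.26049239]
carton [0.4605 0.194 ] [[0.548, 0.377], [0.555, 0.021], [0.373, 0.014], [0.366, 0.364]]
tray [ 0.4461 -0.1943] [[0.533, -0.035], [0.559, -0.338], [0.359, -0.351], [0.334, -0.053]]
[262.9, 166.1] [array([259.3, 165. ]), array([259., 162.])]
(array([-1.3817, -0.53  ,  0.1318]), np.float64(-0.1056), array([-0.0001, -0.    ,  0.    ])) 1.7
```

View pics/ov0.png

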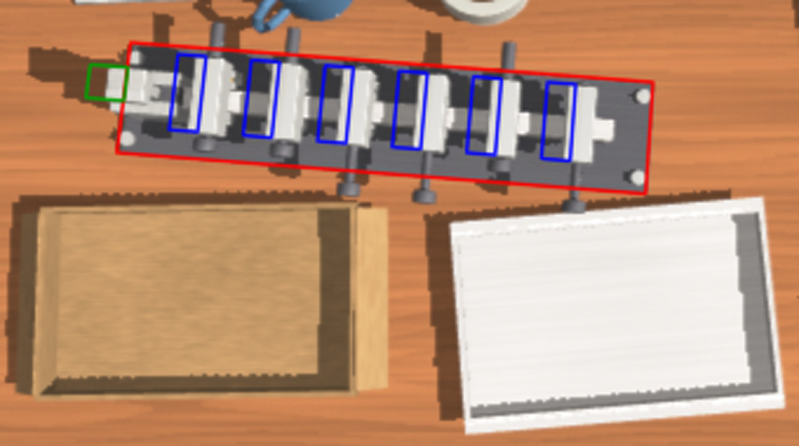

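Overlay: the plate and its yaw match. The bar is off-centre on the plate, so the blocks (blue) sit about 18 mm too far to +y. I'll refine using the block edges.

```bash
python3 - <<'E'
from h import *
from scipy.ndimage import map_coordinates, gaussian_filter
from scipy.optimize import differential_evolution as DE
c=read_camera("top");g=gaussian_filter(c["image"].mean(2).astype(float),.6)
C=np.linspace(-.9,.9,15)
def samp(ox,oy,th,cy,hx,hy,z,offs):
    y=np.array([np.sin(th),np.cos(th)]);x=np.array([y[1],-y[0]]);o=np.array([ox,oy])+cy*y;out=[]
    for e in offs:
        L=[(s*(hx+e),t*hy) for s in(1,-1) for t in C]+[(t*hx,s*(hy+e)) for s in(1,-1) for t in C]
        P=[proj(c,np.r_[o+a*x+b*y,z]) for a,b in L];P=np.array(P)
        out.append(map_coordinates(g,[P[:,1],P[:,0]],order=1))
    return out
def cost(p):
    s=0
    for i in range(6):
        a,b=samp(*p,.170-.068*i,.035,.013,.089,(-.003,.003)); d=(a-b); s-=np.clip(d,-20,60).mean()
    return s
k=DE(cost,[(.62,.65),(-.01,.035),(.05,.11)],seed=1,maxiter=25,popsize=8);p=k.x;print(p.round(4),k.fun)
y=np.array([np.sin(p[2]),np.cos(p[2])]);x=np.array([y[1],-y[0]]);o=p[:2]
key=o+.232*y;print("key",key.round(4),"net at .12",[ray(c,d["xy"],.121)[:2].round(4) for d in nets.pinpoint("key_top","top")])
for i in range(6): print(i+1,(o+(.17-.068*i)*y).round(4))
im=c["image"].copy()
def rect(cy,hx,hy,z,col):
    Q=[proj(c,np.r_[o+y*cy+a*hx*x+b*hy*y,z]) for a,b in((1,1),(1,-1),(-1,-1),(-1,1))]
    cv2.polylines(im,[np.int32(np.round(np.array(Q)*8))],True,col,1,cv2.LINE_AA,3)
for i in range(6): rect(.170-.068*i,.035,.013,.089,(255,0,0))
rect(.232,.015,.017,.121,(0,160,0))
cv2.imwrite("pics/ov1.png",cv2.resize(im[190:280,130:375],None,fx=3.2,fy=3.2,interpolation=cv2.INTER_CUBIC))
print(toolgoal(key,y,.121+.186+.04), state()["t"])
E
```

```text
[0.6348 0.0103 0.0838] -324.65620303971536
key [0.6543 0.2415] net at .12 [array([0.6623, 0.2483]), array([ 0.7489, -0.079 ])]
1 [0.6491 0.1797]
2 [0.6434 0.1119]
3 [0.6377 0.0442]
4 [ 0.632  -0.0236]
5 [ 0.6263 -0.0913]
6 [ 0.6206 -0.1591]
(array([-1.3929, -0.5762,  0.1443]), np.float64(-0.104), array([-0., -0.,  0.])) 1.8
```

View pics/ov1.png

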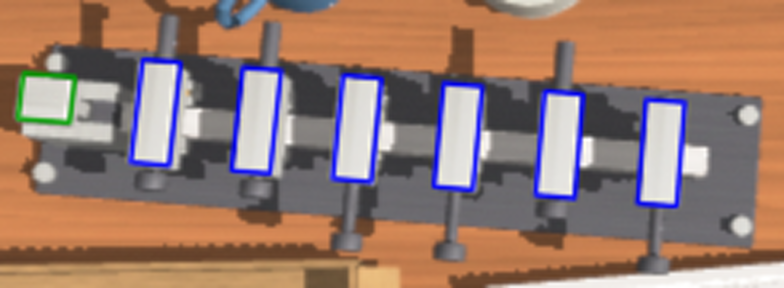

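The overlay fits all six blocks and the key head. Moving to just above the key, fingers shut.

```bash
python3 -m crank '[0,0,-0.104,-0.69,-0.285,0,-1, 0,0,-0.104,-0.69,-0.285,0,-1, 0,0,-0.104,-0.69,-0.285,0,-1, 0,0,-0.104,-0.69,-0.285,0,-1, 0,0,-0.104,-0.69,-0.285,0,-1]' 40
cat >> h.py <<'E'
ry=np.array([np.sin(.0838),np.cos(.0838)]);rx=np.array([ry[1],-ry[0]]);ro=np.array([.6348,.0103])
key=ro+.232*ry
def bolt(i): return ro+(.17-.068*(i-1))*ry
E
python3 -c "
from h import *
print(toolgoal(key,ry,.121+.186+.03), r.finger_overhang)"
```

```text
t: 2.42
eef_pos: [0.4209, 0.4316, 0.405]
eef_rot: [0.136, 3.137, -0.001]
wrist_force: [0.5, -0.1, 0.8]
gripper_width: 0.0475
finger_force: 0.0
(array([-0.6219, -0.4229,  0.171 ]), np.float64(-0.0014), array([-0.0002,  0.0006,  0.    ])) 0.1861
```

```bash
python3 -m crank '[0,0,-0.001,-0.622,-0.423,0.1,-1, 0,0,-0.001,-0.622,-0.423,0.1,-1, 0,0,-0.001,-0.622,-0.423,0.1,-1, 0,0,-0.001,-0.622,-0.423,0.171,-1, 0,0,-0.001,-0.622,-0.423,0.171,-1]'
python3 -c "
from h import *
print(toolgoal(key,ry,.096+.186), toolgoal(key,ry,.126+.186),state()['gripper_width'])"
```

```text
t: 3.05
eef_pos: [0.6538, 0.2431, 0.3361]
eef_rot: [0.129, 3.138, 0.001]
wrist_force: [1.1, 0.9, -0.0]
gripper_width: 0.0012
finger_force: 0.0
(array([-0.0012, -0.0039,  0.1351]), np.float64(0.0008), array([0.0003, 0.0005, 0.    ])) (array([-0.0013, -0.0039,  0.0601]), np.float64(0.0008), array([0.0003, 0.0005, 0.    ])) 0.0011515945278845778
```

```bash
python3 -m crank '[0,0,0,0,-0.004,0.05,-1, 0,0,0,0,-0.004,0.075,-1, 0,0,0,0,-0.004,0.095,-1, 0,0,0,0,-0.004,0.11,-1, 0,0,0,0,-0.004,0.122,-1]'
python3 -m crank '[0,0,0,0,0,0.005,-1, 0,0,0,0,0,0.009,-1, 0,0,0,0,0,0.012,-1, 0,0,0,0,0,0.014,-1, 0,0,0,0,0,0.014,-1]'
```

```text
t: 3.68
eef_pos: [0.6529, 0.2406, 0.2903]
eef_rot: [0.13, 3.135, -0.008]
wrist_force: [-1.5, -5.4, 8.4]
gripper_width: 0.0002
finger_force: 4.5
t: 4.3
eef_pos: [0.6528, 0.2419, 0.2845]
eef_rot: [0.128, 3.135, -0.004]
wrist_force: [-0.2, -3.3, 6.4]
gripper_width: 0.0006
finger_force: 3.1
```

```bash
python3 -m crank '[0,0,0,0,0,0.004,-1, 0,0,0,0,0,0.007,-1, 0,0,0,0,0,0.01,-1, 0,0,0,0,0,0.012,-1, 0,0,0,0,0,0.012,-1]'
python3 -m crank '[0,0,0,0,0,0.003,-1, 0,0,0,0,0,0.003,-1, 0,0,0,0,0,0.006,-1, 0,0,0,0,0,0.006,-1, 0,0,0,0,0,0.006,-1]'
```

```text
t: 4.92
eef_pos: [0.6528, 0.242, 0.2824]
eef_rot: [0.128, 3.134, -0.003]
wrist_force: [-3.7, -5.0, 16.4]
gripper_width: 0.0005
finger_force: 8.1
t: 5.55
eef_pos: [0.6527, 0.2419, 0.2823]
eef_rot: [0.128, 3.134, -0.003]
wrist_force: [-6.2, -6.9, 24.0]
gripper_width: 0.0002
finger_force: 12.3
```

```bash
python3 -m crank '[0,0,0,0,0,-0.06,-1, 0,0,0,0,0,-0.06,-1, 0,0,0,0,0.155,-0.06,0, 0,0,0,0,0.155,-0.06,0, 0,0,0,0,0.155,-0.06,0]' 45
python3 -c "
from h import *
print(toolgoal(bolt(1),ry,.2445), state()['gripper_width'],state()['eef_pos'])"
```

```text
t: 6.18
eef_pos: [0.6564, 0.3056, 0.2973]
eef_rot: [-0.125, -3.137, 0.002]
wrist_force: [0.8, -1.6, 0.7]
gripper_width: 0.0256
finger_force: 0.0
(array([-0.0068, -0.3149,  0.1323]), np.float64(0.0021), array([-0.0007, -0.001 ,  0.    ])) 0.025585290937492317 [0.65644083 0.30555915 0.29725267]
```

```bash
python3 -m crank '[0,0,0.002,-0.007,-0.315,0,0, 0,0,0.002,-0.007,-0.315,0,0, 0,0,0.002,-0.007,-0.315,0,0, 0,0,0.002,-0.007,-0.315,0,0, 0,0,0.002,-0.007,-0.315,0,0]' 45
python3 -c "
from h import *
print(toolgoal(bolt(1),ry,.2445), state()['gripper_width'],state()['eef_pos'])"
```

```text
t: 6.8
eef_pos: [0.6494, 0.1806, 0.2986]
eef_rot: [-0.131, -3.138, -0.002]
wrist_force: [0.5, -0.2, 0.4]
gripper_width: 0.0463
finger_force: 0.0
(array([ 0.0006, -0.0025,  0.1351]), np.float64(0.0002), array([ 0.0007, -0.0003,  0.    ])) 0.046287464460585 [0.64937209 0.18062088 0.29855639]
```

```bash
python3 -m crank '[0,0,0,0,-0.002,0.07,0, 0,0,0,0,-0.002,0.135,0, 0,0,0,0,-0.002,0.135,0, 0,0,0,0,-0.002,0.135,-1, 0,0,0,0,-0.002,0.135,-1]' 45
python3 -m crank '[0,0,0,0,0,0,-1, 0,0,0,0,0,0,-1, 0,0,0,0,0,0,-1, 0,0,0,0,0,0,-1, 0,0,0,0,0,0,-1]' 45
```

```text
t: 7.42
eef_pos: [0.649, 0.1801, 0.2442]
eef_rot: [-0.131, -3.137, -0.003]
wrist_force: [-0.1, -0.5, 0.8]
gripper_width: 0.0307
finger_force: 1.1
t: 8.05
eef_pos: [0.6494, 0.1779, 0.2442]
eef_rot: [-0.135, -3.137, 0.001]
wrist_force: [-0.1, -1.2, -2.2]
gripper_width: 0.0252
finger_force: 45.0
```

```bash
python3 -m crank '[0,0,0,0,0,-0.025,-1, 0,0,0,0,0,-0.05,-1, 0,0,0,0,0,-0.08,-1, 0,0,0,0,0,-0.14,-1, 0,0,0,0,0,-0.2,-1]' 45
python3 - <<'E'
from h import *
c=read_camera("top")
def fit(t):
    from scipy.optimize import minimize
    m=nets.cut_out(t,"top")[0]
    return m["box"],m["confidence"]
for t in("carton","tray"): print(t,fit(t), [ray(c,d["xy"],0)[:2].round(3) for d in nets.pinpoint(t,"top")[:1]])
cv2.imwrite("pics/t1.png",cv2.resize(c["image"][190:390,80:440],None,fx=2.2,fy=2.2,interpolation=cv2.INTER_CUBIC))
print(state()["gripper_width"],state()["eef_pos"])
E
```

```text
t: 8.68
eef_pos: [0.65, 0.1779, 0.3269]
eef_rot: [0.135, 3.136, 0.001]
wrist_force: [-0.2, 0.6, -1.2]
gripper_width: 0.0254
finger_force: 4.5
carton ([129.6, 269.5, 255.7, 355.0], 0.69) [array([0.468, 0.204])]
tray ([282.2, 267.5, 422.7, 369.0], 0.63) [array([ 0.451, -0.192])]
0.025944034922223913 [0.64944008 0.17788965 0.32447557]
```

View pics/t1.png

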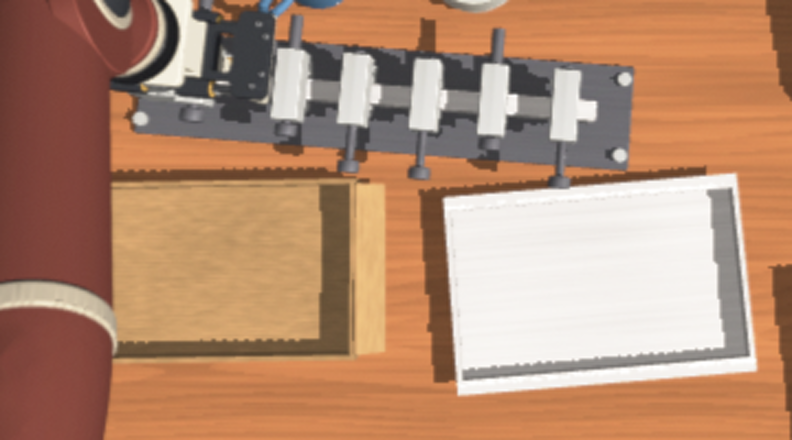

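Only bolt 1's knob shows, at (193,113), and the grip force has dropped. I'll hold still and check the grip.

```bash
python3 -m crank '[0,0,0,0,0,0,-1, 0,0,0,0,0,0,-1, 0,0,0,0,0,0,-1, 0,0,0,0,0,0,-1, 0,0,0,0,0,0,-1]' 45
python3 - <<'E'
from h import *
c=read_camera("side")
s=state();print(s["wrist_force"],s["gripper_width"],s["finger_force"],[d["xy"] for d in nets.pinpoint("bolt1","side")])
cv2.imwrite("pics/s1.png",cv2.resize(c["image"][120:300,160:400],None,fx=3.2,fy=3.2,interpolation=cv2.INTER_CUBIC))
E
```

```text
t: 9.55
eef_pos: [0.6497, 0.1781, 0.3247]
eef_rot: [-0.135, -3.139, 0.0]
wrist_force: [0.8, 0.9, -1.4]
gripper_width: 0.026
finger_force: 45.0
[ 0.8454023   0.14239876 -1.81736687] 0.02559926400497371 44.99946355819702 [[315.2, 243.4], [294.9, 218.5], [269.4, 168.9], [336.4, 260.1], [284.0, 204.9], [306.1, 229.9]]
```

View pics/s1.png

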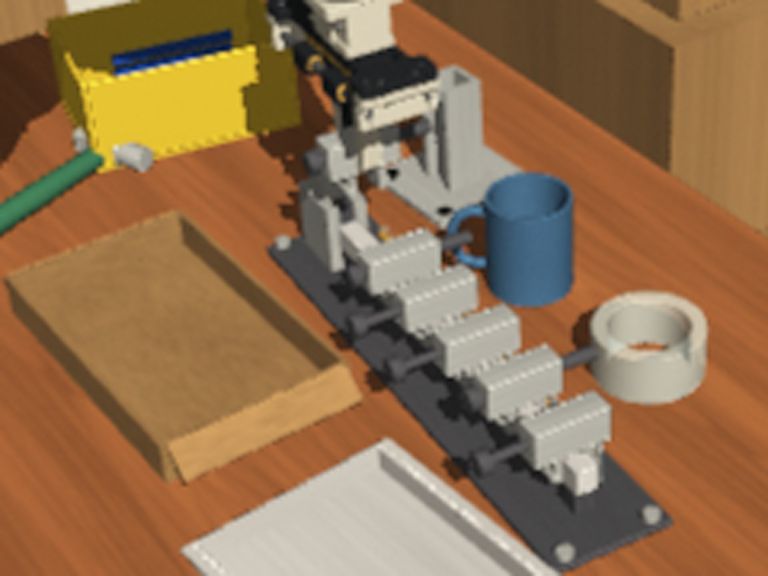

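The bolt is held above the rail, with its knob at about (320,158) in the crop. Next: how far it slipped, and the placing targets.

```bash
python3 - <<'E'
from h import *
c=read_camera("side");t=read_camera("top")
p=state()["eef_pos"]
for z in(.11,.12,.13,.136): print(z,proj(c,[p[0],p[1],z]).round(1))
print([d["xy"] for d in nets.pinpoint("bolt1","side") if d["xy"][1]<190])
q=[ray(t,u,.04)[:2].round(4) for u in((106.5,273),(241,272),(241,352),(104.5,353))];print(q,np.mean(q,0))
q=[ray(t,u,.026)[:2].round(4) for u in((90+451/2.35,185+224/2.35),(90+763/2.35,185+198/2.35),(90+783/2.35,185+407/2.35),(90+466/2.35,185+433/2.35))];print(q,np.mean(q,0))
E
```

```text
0.11 [272.6 179.4]
0.12 [272.4 176.4]
0.13 [272.1 173.4]
0.136 [271.9 171.6]
[[270.2, 171.6]]
[array([0.5476, 0.3518]), array([0.549 , 0.0513]), array([0.3748, 0.0486]), array([0.3729, 0.3478])] [0.461075 0.199875]
[array([ 0.5307, -0.0387]), array([ 0.5547, -0.3369]), array([ 0.3594, -0.3506]), array([ 0.3358, -0.0539])] [ 0.44515  -0.195025]
```

No slip: the origin is at z≈0.136, as expected. Carton centre is (0.461,0.200) and tray centre (0.445,-0.195). Bolt 1 goes to the +y part of the carton.

```bash
python3 -c "
from h import *
print(toolgoal([.4475,.28],ry,.218))"
```

```text
(array([0.5253, 0.2105, 0.2669]), np.float64(-0.001), array([-0.,  0.,  0.]))
```

```bash
python3 -m crank '[0,0,0,0.14,0.056,0,-1, 0,0,0,0.27,0.11,0,-1, 0,0,0,0.4,0.16,0,-1, 0,0,0,0.525,0.21,0,-1, 0,0,0,0.525,0.21,0,-1]' 45
python3 -m crank '[0,0,0,0,0,0.08,-1, 0,0,0,0,0,0.16,-1, 0,0,0,0,0,0.22,-1, 0,0,0,0,0,0.25,-1, 0,0,0,0,0,0.264,-1]' 45
python3 -c "
from h import *
print(toolgoal([.4475,.28],ry,.218),state()['wrist_force'],state()['gripper_width'])"
```

```text
t: 10.42
eef_pos: [0.4433, 0.2831, 0.3252]
eef_rot: [-0.12, -3.136, -0.002]
wrist_force: [0.3, -0.5, -1.7]
gripper_width: 0.0258
finger_force: 45.0
t: 11.05
eef_pos: [0.4483, 0.2796, 0.2189]
eef_rot: [0.136, 3.138, -0.0]
wrist_force: [0.2, -0.8, -1.9]
gripper_width: 0.0259
finger_force: 45.0
(array([0.002 , 0.0008, 0.0022]), np.float64(-0.0014), array([-0.    ,  0.0002,  0.    ])) [ 0.23231967 -0.79082584 -1.91961652] 0.025857471946717978
```

```bash
python3 -m crank '[0,0,0,0,0,0.002,-1, 0,0,0,0,0,0.002,0, 0,0,0,0,0,0.002,0, 0,0,0,0,0,0.002,0, 0,0,0,0,0,-0.04,0]' 45
python3 -m crank '[0,0,0,0,0,-0.12,0, 0,0,0,0,0,-0.2,0, 0,0,0,-0.15,-0.12,-0.22,0, 0,0,0,-0.3,-0.24,-0.22,0, 0,0,0,-0.45,-0.37,-0.22,0]' 45
python3 -c "
from h import *
print(toolgoal(bolt(2),ry,.2445),state()['gripper_width'])"
```

```text
t: 11.68
eef_pos: [0.4473, 0.2796, 0.2347]
eef_rot: [-0.134, -3.137, 0.002]
wrist_force: [-0.4, 0.3, 1.3]
gripper_width: 0.0465
finger_force: 0.0
t: 12.3
eef_pos: [0.5831, 0.1484, 0.3237]
eef_rot: [0.133, 3.137, 0.001]
wrist_force: [0.5, 1.0, 0.3]
gripper_width: 0.046
finger_force: 0.0
(array([-0.1574, -0.0783,  0.1982]), np.float64(-0.0005), array([0.0004, 0.0007, 0.    ])) 0.046014638493206826
```

```bash
python3 -m crank '[0,0,0,-0.04,0,0,0, 0,0,0,-0.04,0,0,0, 0,0,0,-0.04,0,0,0, 0,0,0,-0.04,0,0,0, 0,0,0,-0.04,0,0,0]' 45
python3 - <<'E'
from h import *
print(toolgoal(bolt(2),ry,.2445),state()['gripper_width'])
c=read_camera("top")
for t in("carton","tray"): print(t,nets.cut_out(t,"top")[0]["box"])
cv2.imwrite("pics/t2.png",cv2.resize(c["image"][190:390,80:440],None,fx=2.2,fy=2.2,interpolation=cv2.INTER_CUBIC))
E
```

```text
t: 12.92
eef_pos: [0.5972, 0.149, 0.3231]
eef_rot: [-0.132, -3.139, -0.0]
wrist_force: [-0.2, 0.9, -0.7]
gripper_width: 0.0467
finger_force: 0.0
(array([-0.1227, -0.0825,  0.1965]), np.float64(-0.0002), array([ 0.    , -0.0001,  0.    ])) 0.04670513637632021
carton [144.8, 268.1, 253.9, 352.0]
tray [280.8, 267.2, 424.4, 370.5]
```

View pics/t2.png

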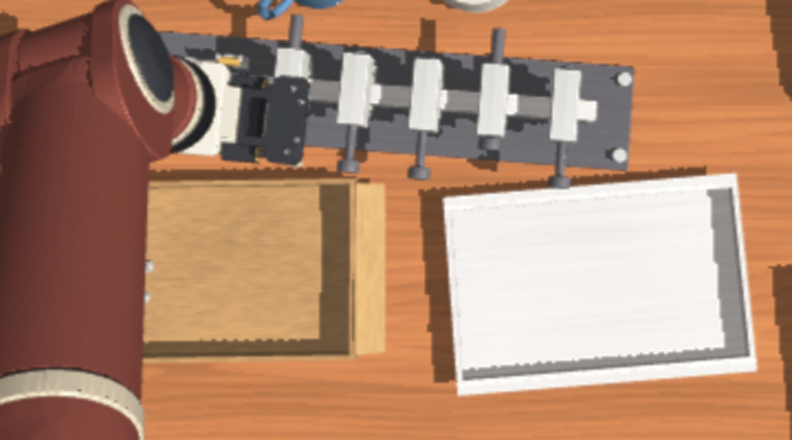

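Containers unmoved, and bolt 1's edge shows in the carton at (148,268–297). On to bolt 2.

```bash
python3 -m crank '[0,0,0,-0.122,-0.082,0,0, 0,0,0,-0.122,-0.082,0.05,0, 0,0,0,-0.122,-0.082,0.06,0, 0,0,0,-0.122,-0.082,0.06,0, 0,0,0,-0.122,-0.082,0.06,0]' 45
python3 -c "
from h import *
print(toolgoal(bolt(2),ry,.2445))"
```

```text
t: 13.7
eef_pos: [0.6435, 0.1122, 0.2998]
eef_rot: [0.132, 3.138, 0.001]
wrist_force: [-0.4, 0.4, -0.5]
gripper_width: 0.0463
finger_force: 0.0
(array([ 0.0006, -0.0008,  0.1382]), np.float64(-0.0003), array([0.0004, 0.0005, 0.    ]))
```

```bash
python3 -m crank '[0,0,0,0,-0.001,0.07,0, 0,0,0,0,-0.001,0.138,0, 0,0,0,0,-0.001,0.138,0, 0,0,0,0,-0.001,0.138,-1, 0,0,0,0,-0.001,0.138,-1]' 45
python3 -m crank '[0,0,0,0,0,0,-1, 0,0,0,0,0,0,-1, 0,0,0,0,0,0,-1, 0,0,0,0,0,0,-1, 0,0,0,0,0,0,-1]' 45
python3 -m crank '[0,0,0,0,0,-0.025,-1, 0,0,0,0,0,-0.05,-1, 0,0,0,0,0,-0.08,-1, 0,0,0,0,0,-0.14,-1, 0,0,0,0,0,-0.2,-1]' 45
python3 -m crank '[0,0,0,0,0,0,-1, 0,0,0,0,0,0,-1, 0,0,0,0,0,0,-1, 0,0,0,0,0,0,-1, 0,0,0,0,0,0,-1]' 45
python3 - <<'E'
from h import *
print(toolgoal([.4475,.2],ry,.218))
c=read_camera("side")
print(proj(c,np.r_[state()["eef_pos"][:2],state()["eef_pos"][2]-.189]).round(1),[d["xy"] for d in nets.pinpoint("bolt1","side") if d["xy"][1]<205])
c=read_camera("top")
for t in("carton","tray"): print(t,nets.cut_out(t,"top")[0]["box"])
E
```

```text
t: 14.32
eef_pos: [0.6438, 0.111, 0.2448]
eef_rot: [0.134, 3.138, 0.0]
wrist_force: [-0.0, -0.3, 0.3]
gripper_width: 0.0309
finger_force: 0.0
t: 14.95
eef_pos: [0.6438, 0.1111, 0.2446]
eef_rot: [0.134, 3.138, 0.001]
wrist_force: [-1.3, 0.9, 5.3]
gripper_width: 0.0257
finger_force: 45.0
t: 15.58
eef_pos: [0.6434, 0.1106, 0.3249]
eef_rot: [-0.135, -3.138, 0.001]
wrist_force: [0.8, -0.3, -1.6]
gripper_width: 0.0261
finger_force: 45.0
t: 16.2
eef_pos: [0.6436, 0.1108, 0.3232]
eef_rot: [-0.135, -3.138, 0.0]
wrist_force: [-0.3, 0.6, -2.1]
gripper_width: 0.0258
finger_force: 45.0
(array([0.5073, 0.1802, 0.2634]), np.float64(-0.001), array([-0.0001, -0.0005,  0.    ]))
[283.  183.1] [[280.5, 179.2]]
carton [98.5, 267.7, 253.1, 357.0]
tray [282.9, 269.5, 423.4, 367.7]
```

```bash
python3 -m crank '[0,0,0,0.13,0.045,0,-1, 0,0,0,0.26,0.09,0,-1, 0,0,0,0.39,0.14,0,-1, 0,0,0,0.507,0.18,0,-1, 0,0,0,0.507,0.18,0,-1]' 45
python3 -m crank '[0,0,0,0,0,0.08,-1, 0,0,0,0,0,0.16,-1, 0,0,0,0,0,0.22,-1, 0,0,0,0,0,0.25,-1, 0,0,0,0,0,0.262,-1]' 45
python3 -c "
from h import *
print(toolgoal([.4475,.2],ry,.218),state()['wrist_force'],state()['gripper_width'])"
```

```text
t: 17.08
eef_pos: [0.4442, 0.2023, 0.3241]
eef_rot: [-0.124, -3.136, -0.001]
wrist_force: [0.6, 0.2, -1.6]
gripper_width: 0.0259
finger_force: 45.0
t: 17.7
eef_pos: [0.4485, 0.1998, 0.2187]
eef_rot: [0.136, 3.138, -0.0]
wrist_force: [-0.2, -0.2, -2.2]
gripper_width: 0.0256
finger_force: 45.0
(array([0.0026, 0.0003, 0.0017]), np.float64(-0.0014), array([-0.    ,  0.0003,  0.    ])) [-0.19659882 -0.20454779 -2.21700506] 0.025626867591272983
```

```bash
python3 -m crank '[0,0,0,0,0,0.002,-1, 0,0,0,0,0,0.002,0, 0,0,0,0,0,0.002,0, 0,0,0,0,0,0.002,0, 0,0,0,0,0,-0.06,0]' 45
python3 -m crank '[0,0,0,0,0,-0.15,0, 0,0,0,-0.07,-0.1,-0.19,0, 0,0,0,-0.15,-0.22,-0.19,0, 0,0,0,-0.23,-0.34,-0.19,0, 0,0,0,-0.31,-0.46,-0.19,0]' 45
python3 -m crank '[0,0,0,-0.08,-0.1,0,0, 0,0,0,-0.17,-0.2,0,0, 0,0,0,-0.17,-0.2,0,0, 0,0,0,-0.17,-0.2,0,0, 0,0,0,-0.17,-0.2,0,0]' 45
python3 - <<'E'
from h import *
print(toolgoal(bolt(5),ry,.2445),state()['gripper_width'])
c=read_camera("top")
for t in("carton","tray"): print(t,nets.cut_out(t,"top")[0]["box"])
cv2.imwrite("pics/t3.png",cv2.resize(c["image"][190:390,80:440],None,fx=2.2,fy=2.2,interpolation=cv2.INTER_CUBIC))
E
```

```text
t: 18.32
eef_pos: [0.4473, 0.1998, 0.2423]
eef_rot: [-0.134, -3.136, 0.003]
wrist_force: [0.4, -0.7, -0.0]
gripper_width: 0.0463
finger_force: 0.0
t: 18.95
eef_pos: [0.5562, 0.0045, 0.3194]
eef_rot: [0.134, 3.138, 0.0]
wrist_force: [0.6, 0.1, -0.5]
gripper_width: 0.0466
finger_force: 0.0
t: 19.58
eef_pos: [0.6159, -0.0775, 0.319]
eef_rot: [-0.13, -3.138, -0.002]
wrist_force: [-0.3, -0.3, 0.3]
gripper_width: 0.0461
finger_force: 0.0
(array([-0.0287, -0.0325,  0.1863]), np.float64(0.0004), array([ 0.0006, -0.0004,  0.    ])) 0.046079959520259256
carton [96.0, 269.1, 242.1, 355.7]
tray [303.6, 267.7, 424.1, 368.7]
```

View pics/t3.png

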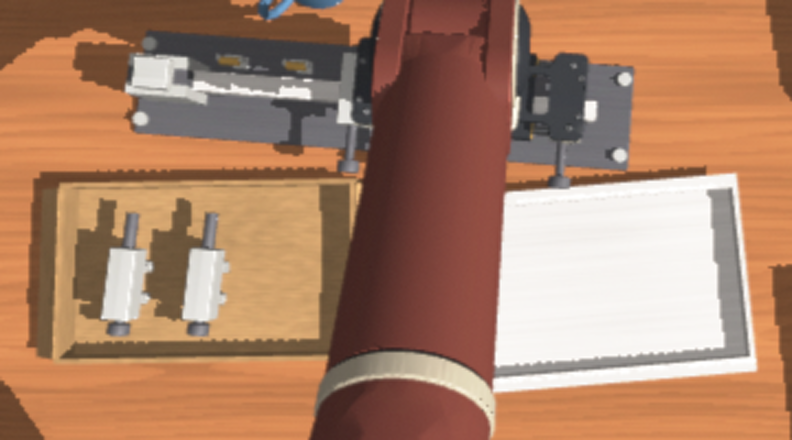

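Both bolts stand upright in the carton at (124,285) and (204,285), and it has not moved. Bolt 5 next.

```bash
python3 -m crank '[0,0,0,-0.028,-0.032,0,0, 0,0,0,-0.028,-0.032,0.02,0, 0,0,0,-0.028,-0.032,0.05,0, 0,0,0,-0.028,-0.032,0.05,0, 0,0,0,-0.028,-0.032,0.05,0]' 45
python3 -c "
from h import *
print(toolgoal(bolt(5),ry,.2445))"
```

```text
t: 20.35
eef_pos: [0.6265, -0.093, 0.2987]
eef_rot: [-0.134, -3.138, -0.0]
wrist_force: [-0.4, -0.2, -0.2]
gripper_width: 0.0464
finger_force: 0.0
(array([0.0008, 0.0039, 0.1355]), np.float64(-0.0008), array([ 0.0001, -0.0003,  0.    ]))
```

```bash
python3 -m crank '[0,0,0,0,0.004,0.07,0, 0,0,0,0,0.004,0.136,0, 0,0,0,0,0.004,0.136,0, 0,0,0,0,0.004,0.136,-1, 0,0,0,0,0.004,0.136,-1]' 45
python3 -m crank '[0,0,0,0,0,0,-1, 0,0,0,0,0,0,-1, 0,0,0,0,0,0,-1, 0,0,0,0,0,0,-1, 0,0,0,0,0,0,-1]' 45
python3 -m crank '[0,0,0,0,0,-0.025,-1, 0,0,0,0,0,-0.05,-1, 0,0,0,0,0,-0.08,-1, 0,0,0,0,0,-0.14,-1, 0,0,0,0,0,-0.2,-1]' 45
python3 -m crank '[0,0,0,0,0,0,-1, 0,0,0,0,0,0,-1, 0,0,0,0,0,0,-1, 0,0,0,0,0,0,-1, 0,0,0,0,0,0,-1]' 45
python3 - <<'E'
from h import *
print(toolgoal([.4475,.12],ry,.218))
c=read_camera("top")
for t in("carton","tray"): print(t,nets.cut_out(t,"top")[0]["box"])
E
```

```text
t: 20.98
eef_pos: [0.6269, -0.0916, 0.2455]
eef_rot: [0.135, 3.137, -0.0]
wrist_force: [0.1, -0.7, -0.9]
gripper_width: 0.031
finger_force: 0.0
t: 21.6
eef_pos: [0.6269, -0.0912, 0.2454]
eef_rot: [0.134, 3.138, 0.001]
wrist_force: [-0.8, 1.4, 5.1]
gripper_width: 0.0255
finger_force: 45.0
t: 22.22
eef_pos: [0.6261, -0.0921, 0.3256]
eef_rot: [-0.136, -3.137, 0.001]
wrist_force: [0.4, -0.2, -2.0]
gripper_width: 0.0254
finger_force: 45.0
t: 22.85
eef_pos: [0.6266, -0.0916, 0.324]
eef_rot: [-0.135, -3.138, -0.0]
wrist_force: [-0.3, 0.6, -2.3]
gripper_width: 0.0257
finger_force: 45.0
(array([0.4911, 0.4887, 0.2656]), np.float64(-0.001), array([-0.    , -0.0005,  0.    ]))
carton [97.1, 269.2, 253.6, 355.9]
tray [326.6, 222.4, 340.1, 273.1]
```

```bash
python3 -m crank '[0,0,0,0.09,0.09,0,-1, 0,0,0,0.19,0.19,0,-1, 0,0,0,0.29,0.29,0,-1, 0,0,0,0.39,0.39,0,-1, 0,0,0,0.491,0.489,0,-1]' 45
python3 -m crank '[0,0,0,0,0,0,-1, 0,0,0,0,0,0,-1, 0,0,0,0,0,0.08,-1, 0,0,0,0,0,0.16,-1, 0,0,0,0,0,0.2,-1]' 45
python3 -c "
from h import *
print(toolgoal([.4475,.12],ry,.218),state()['wrist_force'],state()['gripper_width'])"
```

```text
t: 23.62
eef_pos: [0.4467, 0.1215, 0.325]
eef_rot: [0.135, 3.137, 0.001]
wrist_force: [0.2, 0.1, -1.1]
gripper_width: 0.0256
finger_force: 45.0
t: 24.25
eef_pos: [0.4488, 0.1183, 0.2431]
eef_rot: [-0.14, -3.138, 0.002]
wrist_force: [-0.9, 0.4, -1.0]
gripper_width: 0.0258
finger_force: 45.0
(array([0.0035, 0.004 , 0.0628]), np.float64(-0.0028), array([-0.0007, -0.0003,  0.    ])) [-0.92639624  0.38723549 -0.9969509 ] 0.025800785988267034
```

```bash
python3 -m crank '[0,0,0,0.003,0.002,0.04,-1, 0,0,0,0.003,0.002,0.055,-1, 0,0,0,0.003,0.002,0.065,-1, 0,0,0,0.003,0.002,0.065,-1, 0,0,0,0.003,0.002,0.065,-1]' 45
python3 -m crank '[0,0,0,0,0,0,0, 0,0,0,0,0,0,0, 0,0,0,0,0,0,0, 0,0,0,0,0,-0.06,0, 0,0,0,0,0,-0.18,0]' 45
python3 -m crank '[0,0,0,0,0,-0.03,0, 0,0,0,-0.12,-0.04,-0.03,0, 0,0,0,-0.24,-0.09,-0.03,0, 0,0,0,-0.35,-0.14,-0.03,0, 0,0,0,-0.35,-0.14,-0.03,0]' 45
python3 -c "
from h import *
print(toolgoal(bolt(3),ry,.2445),state()['gripper_width'])"
```

```text
t: 24.88
eef_pos: [0.4469, 0.1209, 0.219]
eef_rot: [0.135, 3.138, 0.0]
wrist_force: [0.0, -0.7, -0.9]
gripper_width: 0.0257
finger_force: 45.0
t: 25.5
eef_pos: [0.4461, 0.1209, 0.2901]
eef_rot: [-0.134, -3.135, 0.002]
wrist_force: [0.9, 0.9, 0.6]
gripper_width: 0.0466
finger_force: 0.0
t: 26.12
eef_pos: [0.5835, 0.0498, 0.3014]
eef_rot: [0.144, 3.137, -0.003]
wrist_force: [0.0, 0.9, 0.0]
gripper_width: 0.0466
finger_force: 0.0
(array([-0.1359, -0.0014,  0.1426]), np.float64(-0.0039), array([-0.001 ,  0.0007,  0.    ])) 0.04657627399029521
```

```bash
python3 -m crank '[0,0,-0.003,-0.137,0.002,0,0, 0,0,-0.003,-0.137,0.002,0,0, 0,0,-0.003,-0.137,0.002,0,0, 0,0,-0.003,-0.137,0.002,0,0, 0,0,-0.003,-0.137,0.002,0,0]' 45
python3 - <<'E'
from h import *
print(toolgoal(bolt(3),ry,.2445),state()['gripper_width'])
c=read_camera("top")
for t in("carton","tray"): print(t,[d["box"] for d in nets.cut_out(t,"top")[:2]],[ray(c,d["xy"],0)[:2].round(3) for d in nets.pinpoint(t,"top")[:1]])
cv2.imwrite("pics/t4.png",cv2.resize(c["image"][190:390,80:440],None,fx=2.2,fy=2.2,interpolation=cv2.INTER_CUBIC))
E
```

```text
t: 26.75
eef_pos: [0.6352, 0.0497, 0.3028]
eef_rot: [-0.124, -3.139, -0.0]
wrist_force: [-0.3, -0.4, -0.4]
gripper_width: 0.0464
finger_force: 0.0
(array([-0.0072, -0.0133,  0.1458]), np.float64(0.0023), array([ 0.    , -0.0002,  0.    ])) 0.04636448984203891
carton [[97.9, 269.9, 255.0, 355.9]] [array([0.644, 0.058])]
tray [[139.2, 217.2, 157.8, 231.6], [279.7, 267.1, 425.8, 367.4]] [array([ 0.443, -0.193])]
```

View pics/t4.png

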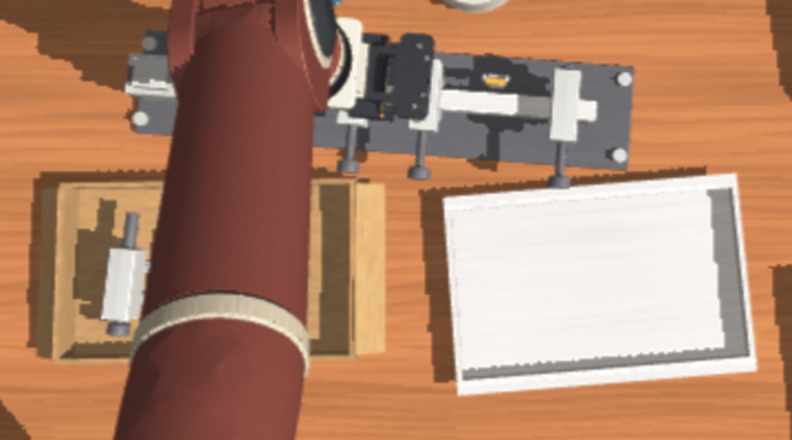

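```bash
python3 -m crank '[0,0,0.002,-0.007,-0.013,0.02,0, 0,0,0.002,-0.007,-0.013,0.07,0, 0,0,0.002,-0.007,-0.013,0.11,0, 0,0,0.002,-0.007,-0.013,0.145,0, 0,0,0.002,-0.007,-0.013,0.145,0]' 45
python3 -m crank '[0,0,0,0,0,0,-1, 0,0,0,0,0,0,-1, 0,0,0,0,0,0,-1, 0,0,0,0,0,0,-1, 0,0,0,0,0,0,-1]' 45
python3 -m crank '[0,0,0,0,0,0,-1, 0,0,0,0,0,-0.025,-1, 0,0,0,0,0,-0.05,-1, 0,0,0,0,0,-0.08,-1, 0,0,0,0,0,-0.14,-1]' 45
python3 -m crank '[0,0,0,0,0,-0.06,-1, 0,0,0,0,0,-0.06,-1, 0,0,0,0,0,-0.06,-1, 0,0,0,0,0,-0.06,-1, 0,0,0,0,0,-0.06,-1]' 45
python3 - <<'E'
from h import *
print(toolgoal([.463,-.117],ry,.218))
E
```

```text
t: 27.62
eef_pos: [0.6382, 0.0438, 0.2433]
eef_rot: [-0.132, -3.137, 0.0]
wrist_force: [0.3, 0.0, 0.3]
gripper_width: 0.0464
finger_force: 0.0
t: 28.25
eef_pos: [0.6385, 0.0443, 0.2451]
eef_rot: [0.131, 3.138, 0.001]
wrist_force: [1.0, 1.6, 3.0]
gripper_width: 0.0255
finger_force: 45.0
t: 28.88
eef_pos: [0.6376, 0.0433, 0.3006]
eef_rot: [-0.132, -3.135, 0.002]
wrist_force: [-0.0, -0.2, -1.1]
gripper_width: 0.0256
finger_force: 45.0
t: 29.5
eef_pos: [0.6381, 0.0439, 0.3236]
eef_rot: [-0.131, -3.137, 0.001]
wrist_force: [0.5, 0.1, -2.5]
gripper_width: 0.0257
finger_force: 45.0
(array([ 0.4021, -0.4373,  0.2649]), np.float64(0.0001), array([-0.0002, -0.001 ,  0.    ]))
```

```bash
python3 -m crank '[0,0,0,0.09,-0.1,0,-1, 0,0,0,0.18,-0.2,0,-1, 0,0,0,0.28,-0.3,0,-1, 0,0,0,0.36,-0.4,0,-1, 0,0,0,0.402,-0.437,0,-1]' 45
python3 -m crank '[0,0,0,0,0,0,-1, 0,0,0,0,0,0,-1, 0,0,0,0,0,0.08,-1, 0,0,0,0,0,0.16,-1, 0,0,0,0,0,0.2,-1]' 45
python3 -c "
from h import *
print(toolgoal([.463,-.117],ry,.218),state()['wrist_force'],state()['gripper_width'])"
```

```text
t: 30.12
eef_pos: [0.4614, -0.1193, 0.3244]
eef_rot: [-0.139, -3.137, 0.002]
wrist_force: [0.7, 0.5, -1.8]
gripper_width: 0.0258
finger_force: 45.0
t: 30.75
eef_pos: [0.4649, -0.1149, 0.2429]
eef_rot: [-0.126, -3.139, -0.002]
wrist_force: [-0.6, -0.1, -1.9]
gripper_width: 0.0259
finger_force: 45.0
(array([ 0.0042, -0.0057,  0.0623]), np.float64(0.0019), array([ 0.0007, -0.0003,  0.    ])) [-0.60140615 -0.11256828 -1.92173072] 0.0258727031894597
```

```bash
python3 -m crank '[0,0,0,0.003,-0.004,0.04,-1, 0,0,0,0.003,-0.004,0.055,-1, 0,0,0,0.003,-0.004,0.065,-1, 0,0,0,0.003,-0.004,0.065,-1, 0,0,0,0.003,-0.004,0.065,-1]' 45
python3 -m crank '[0,0,0,0,0,0,0, 0,0,0,0,0,0,0, 0,0,0,0,0,0,0, 0,0,0,0,0,-0.06,0, 0,0,0,0,0,-0.18,0]' 45
python3 -m crank '[0,0,0,0,0,-0.03,0, 0,0,0,-0.11,0.07,-0.03,0, 0,0,0,-0.22,0.14,-0.03,0, 0,0,0,-0.33,0.21,-0.03,0, 0,0,0,-0.38,0.26,-0.03,0]' 45
python3 -m crank '[0,0,0,0,0,0,0, 0,0,0,0,0,0,0, 0,0,0,0,0,0,0, 0,0,0,0,0,0,0, 0,0,0,0,0,0,0]' 45
python3 -c "
from h import *
print(toolgoal(bolt(4),ry,.2445),state()['gripper_width'])"
```

```text
t: 31.38
eef_pos: [0.4624, -0.1182, 0.219]
eef_rot: [0.131, 3.138, -0.0]
wrist_force: [-0.3, -0.1, -1.6]
gripper_width: 0.0257
finger_force: 45.0
t: 32.0
eef_pos: [0.4616, -0.1182, 0.2901]
eef_rot: [-0.131, -3.134, -0.001]
wrist_force: [0.9, -0.1, 0.4]
gripper_width: 0.0464
finger_force: 0.0
t: 32.62
eef_pos: [0.6241, -0.0257, 0.3015]
eef_rot: [0.129, 3.139, 0.001]
wrist_force: [0.3, 0.6, 0.4]
gripper_width: 0.0467
finger_force: 0.0
t: 33.25
eef_pos: [0.622, -0.0279, 0.3028]
eef_rot: [-0.133, -3.139, 0.0]
wrist_force: [0.3, 1.0, -0.1]
gripper_width: 0.0463
finger_force: 0.0
(array([-0.0238,  0.013 ,  0.1457]), np.float64(-0.0004), array([-0.0001,  0.    ,  0.    ])) 0.04632778197642313
```

```bash
python3 -m crank '[0,0,0,-0.024,0.013,0.02,0, 0,0,0,-0.024,0.013,0.06,0, 0,0,0,-0.024,0.013,0.1,0, 0,0,0,-0.024,0.013,0.145,0, 0,0,0,-0.024,0.013,0.145,0]' 45
python3 -m crank '[0,0,0,0,0,0,-1, 0,0,0,0,0,0,-1, 0,0,0,0,0,0,-1, 0,0,0,0,0,0,-1, 0,0,0,0,0,0,-1]' 45
python3 -m crank '[0,0,0,0,0,0,-1, 0,0,0,0,0,-0.025,-1, 0,0,0,0,0,-0.05,-1, 0,0,0,0,0,-0.08,-1, 0,0,0,0,0,-0.14,-1]' 45
python3 -m crank '[0,0,0,0,0,-0.06,-1, 0,0,0,0,0,-0.06,-1, 0,0,0,0,0,-0.06,-1, 0,0,0,0,0,-0.06,-1, 0,0,0,0,0,-0.06,-1]' 45
python3 - <<'E'
from h import *
print(toolgoal([.4694,-.197],ry,.218))
c=read_camera("top")
for t in("carton","tray"): print(t,[d["box"] for d in nets.cut_out(t,"top")[:2]],[ray(c,d["xy"],0)[:2].round(3) for d in nets.pinpoint(t,"top")[:1]])
cv2.imwrite("pics/t5.png",cv2.resize(c["image"][190:390,80:440],None,fx=2.2,fy=2.2,interpolation=cv2.INTER_CUBIC))
E
```

```text
t: 33.88
eef_pos: [0.6321, -0.0231, 0.2429]
eef_rot: [-0.132, -3.137, 0.0]
wrist_force: [-0.5, -0.5, -0.9]
gripper_width: 0.0464
finger_force: 0.0
t: 34.5
eef_pos: [0.6323, -0.0231, 0.2446]
eef_rot: [-0.132, -3.139, 0.0]
wrist_force: [-0.4, 0.3, -0.4]
gripper_width: 0.0256
finger_force: 45.0
t: 35.12
eef_pos: [0.6319, -0.0231, 0.301]
eef_rot: [-0.132, -3.137, 0.0]
wrist_force: [0.4, 0.2, -1.5]
gripper_width: 0.0255
finger_force: 45.0
t: 35.75
eef_pos: [0.6321, -0.023, 0.3235]
eef_rot: [-0.131, -3.137, 0.0]
wrist_force: [0.3, 0.2, -2.4]
gripper_width: 0.0258
finger_force: 45.0
(array([ 0.3685, -0.4675,  0.2647]), np.float64(0.0), array([-0.0001, -0.001 ,  0.    ]))
carton [[97.3, 269.5, 200.9, 355.7], [273.2, 151.9, 314.2, 197.0]] [array([0.462, 0.204])]
tray [[281.9, 266.2, 423.2, 370.8], [199.0, 149.6, 238.7, 199.4]] [array([ 0.447, -0.187])]
```

View pics/t5.png

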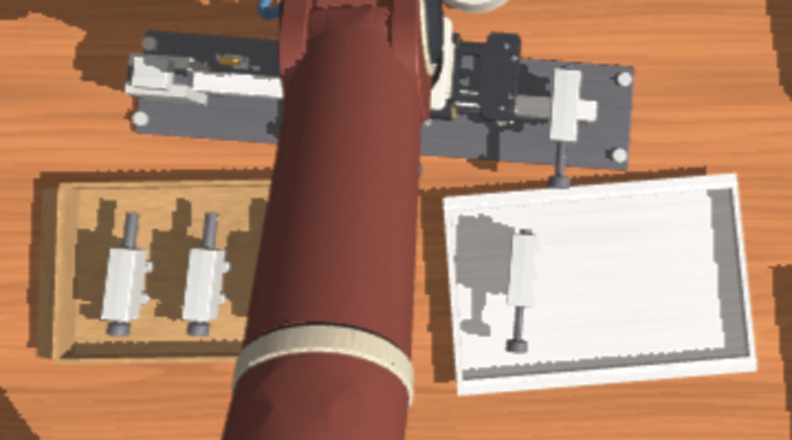

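Bolt 3 stands in the tray at (522,270), and both containers are unmoved. Now placing bolt 4 in the middle of the tray.

```bash
python3 -m crank '[0,0,0,0.08,-0.1,0,-1, 0,0,0,0.16,-0.21,0,-1, 0,0,0,0.25,-0.32,0,-1, 0,0,0,0.33,-0.42,0,-1, 0,0,0,0.368,-0.467,0,-1]' 45
python3 -m crank '[0,0,0,0,0,0,-1, 0,0,0,0,0,0,-1, 0,0,0,0,0,0.08,-1, 0,0,0,0,0,0.16,-1, 0,0,0,0,0,0.2,-1]' 45
python3 -c "
from h import *
print(toolgoal([.4694,-.197],ry,.218),state()['wrist_force'],state()['gripper_width'])"
```

```text
t: 36.62
eef_pos: [0.4676, -0.1997, 0.3248]
eef_rot: [-0.139, -3.137, 0.003]
wrist_force: [0.0, 0.3, -2.7]
gripper_width: 0.0257
finger_force: 45.0
t: 37.25
eef_pos: [0.4711, -0.1949, 0.243]
eef_rot: [-0.126, -3.138, -0.003]
wrist_force: [0.7, 0.9, -1.2]
gripper_width: 0.0255
finger_force: 45.0
(array([ 0.0038, -0.0057,  0.0625]), np.float64(0.0018), array([ 0.0008, -0.0005,  0.    ])) [ 0.66288722  0.8885737  -1.2310023 ] 0.025471146747312233
```

```bash
python3 -m crank '[0,0,0,0.002,-0.004,0.04,-1, 0,0,0,0.002,-0.004,0.055,-1, 0,0,0,0.002,-0.004,0.065,-1, 0,0,0,0.002,-0.004,0.065,-1, 0,0,0,0.002,-0.004,0.065,-1]' 45
python3 -m crank '[0,0,0,0,0,0,0, 0,0,0,0,0,0,0, 0,0,0,0,0,0,0, 0,0,0,0,0,-0.06,0, 0,0,0,0,0,-0.18,0]' 45
python3 -m crank '[0,0,0,0,0,-0.03,0, 0,0,0,-0.11,0.04,-0.03,0, 0,0,0,-0.22,0.08,-0.03,0, 0,0,0,-0.33,0.12,-0.03,0, 0,0,0,-0.365,0.126,-0.03,0]' 45
python3 -m crank '[0,0,0,0,0,0,0, 0,0,0,0,0,0,0, 0,0,0,0,0,0,0, 0,0,0,0,0,0,0, 0,0,0,0,0,0,0]' 45
python3 -c "
from h import *
print(toolgoal(bolt(6),ry,.2445),state()['gripper_width'])"
```

```text
t: 37.88
eef_pos: [0.4693, -0.1983, 0.2191]
eef_rot: [0.131, 3.138, -0.0]
wrist_force: [0.2, 0.5, -2.8]
gripper_width: 0.026
finger_force: 45.0
t: 38.5
eef_pos: [0.4685, -0.1982, 0.29]
eef_rot: [-0.131, -3.134, -0.002]
wrist_force: [0.2, -0.8, -1.1]
gripper_width: 0.0462
finger_force: 0.0
t: 39.12
eef_pos: [0.621, -0.1579, 0.3014]
eef_rot: [0.126, 3.139, 0.003]
wrist_force: [-1.2, -0.3, 0.6]
gripper_width: 0.0466
finger_force: 0.0
t: 39.75
eef_pos: [0.6185, -0.1606, 0.3027]
eef_rot: [0.132, 3.139, -0.0]
wrist_force: [0.0, 0.1, 0.5]
gripper_width: 0.0465
finger_force: 0.0
(array([-0.0048,  0.0041,  0.1456]), np.float64(-0.0002), array([-0.,  0.,  0.])) 0.04646201760284666
```

```bash
python3 -m crank '[0,0,0,-0.005,0.004,0.02,0, 0,0,0,-0.005,0.004,0.06,0, 0,0,0,-0.005,0.004,0.1,0, 0,0,0,-0.005,0.004,0.145,0, 0,0,0,-0.005,0.004,0.145,0]' 45
python3 -m crank '[0,0,0,0,0,0,-1, 0,0,0,0,0,0,-1, 0,0,0,0,0,0,-1, 0,0,0,0,0,0,-1, 0,0,0,0,0,0,-1]' 45
python3 -m crank '[0,0,0,0,0,0,-1, 0,0,0,0,0,-0.025,-1, 0,0,0,0,0,-0.05,-1, 0,0,0,0,0,-0.08,-1, 0,0,0,0,0,-0.14,-1]' 45
python3 -m crank '[0,0,0,0,0,-0.06,-1, 0,0,0,0,0,-0.06,-1, 0,0,0,0,0,-0.06,-1, 0,0,0,0,0,-0.06,-1, 0,0,0,0,0,-0.06,-1]' 45
python3 - <<'E'
from h import *
print(toolgoal([.475,-.272],ry,.218))
c=read_camera("top")
for t in("carton","tray"): print(t,[d["box"] for d in nets.cut_out(t,"top")[:2]],[ray(c,d["xy"],0)[:2].round(3) for d in nets.pinpoint(t,"top")[:1]])
cv2.imwrite("pics/t6.png",cv2.resize(c["image"][190:390,80:440],None,fx=2.2,fy=2.2,interpolation=cv2.INTER_CUBIC))
E
```

```text
t: 40.38
eef_pos: [0.6207, -0.1589, 0.2428]
eef_rot: [-0.131, -3.137, -0.0]
wrist_force: [-1.3, 0.1, 0.4]
gripper_width: 0.0462
finger_force: 0.0
t: 41.0
eef_pos: [0.6209, -0.159, 0.2446]
eef_rot: [-0.132, -3.139, 0.0]
wrist_force: [-0.4, -0.9, -1.4]
gripper_width: 0.0257
finger_force: 45.0
t: 41.62
eef_pos: [0.6206, -0.1587, 0.3011]
eef_rot: [-0.131, -3.137, -0.001]
wrist_force: [0.7, -0.1, -2.0]
gripper_width: 0.026
finger_force: 45.0
t: 42.25
eef_pos: [0.6207, -0.1589, 0.3236]
eef_rot: [-0.131, -3.137, -0.001]
wrist_force: [-0.6, 0.5, -1.2]
gripper_width: 0.0259
finger_force: 45.0
(array([ 0.3388, -0.3123,  0.2645]), np.float64(0.0), array([ 0.0001, -0.0009,  0.    ]))
carton [[96.1, 268.9, 258.1, 356.0], [281.7, 269.5, 425.3, 364.2]] [array([0.461, 0.197])]
tray [[283.3, 266.3, 421.1, 362.0]] [array([ 0.442, -0.191])]
```

View pics/t6.png

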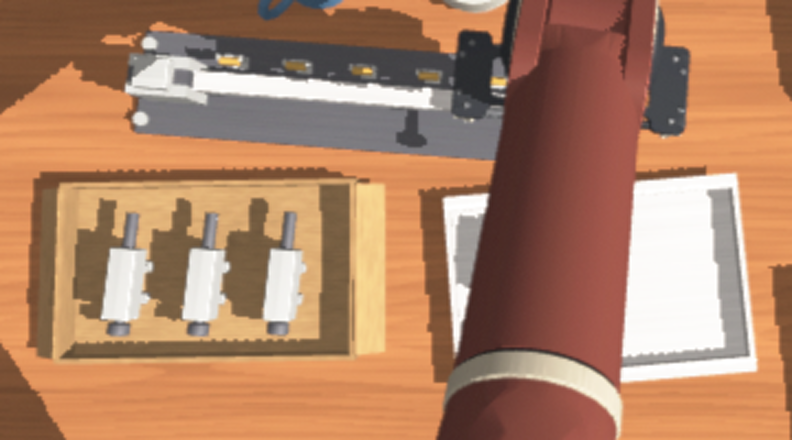

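The carton holds three upright bolts, the rail is bare to the left of the arm, and the tray is unmoved. Placing bolt 6.

```bash
python3 -m crank '[0,0,0,0.09,-0.08,0,-1, 0,0,0,0.18,-0.16,0,-1, 0,0,0,0.27,-0.24,0,-1, 0,0,0,0.338,-0.312,0,-1, 0,0,0,0.338,-0.312,0,-1]' 45
python3 -m crank '[0,0,0,0,0,0,-1, 0,0,0,0,0,0,-1, 0,0,0,0,0,0.08,-1, 0,0,0,0,0,0.16,-1, 0,0,0,0,0,0.2,-1]' 45
python3 -c "
from h import *
print(toolgoal([.475,-.272],ry,.218),state()['wrist_force'],state()['gripper_width'])"
```

```text
t: 43.12
eef_pos: [0.4728, -0.2754, 0.3248]
eef_rot: [-0.143, -3.136, 0.004]
wrist_force: [0.6, -0.0, -1.7]
gripper_width: 0.0256
finger_force: 45.0
t: 43.75
eef_pos: [0.4762, -0.2708, 0.243]
eef_rot: [-0.128, -3.137, -0.002]
wrist_force: [-0.2, -0.2, -1.3]
gripper_width: 0.0259
finger_force: 45.0
(array([ 0.0027, -0.0033,  0.0624]), np.float64(0.0011), array([ 0.0007, -0.0009,  0.    ])) [-0.20514133 -0.23956586 -1.32606824] 0.025887449151450807
```

```bash
python3 -m crank '[0,0,0,0.002,-0.003,0.04,-1, 0,0,0,0.002,-0.003,0.055,-1, 0,0,0,0.002,-0.003,0.065,-1, 0,0,0,0.002,-0.003,0.065,-1, 0,0,0,0.002,-0.003,0.065,-1]' 45
python3 -m crank '[0,0,0,0,0,0,0, 0,0,0,0,0,0,0, 0,0,0,0,0,0,0, 0,0,0,0,0,-0.06,0, 0,0,0,0,0,-0.18,0]' 45
python3 -m crank '[0,0,0,0,0,-0.06,0, 0,0,0,-0.08,0.12,-0.06,0, 0,0,0,-0.14,0.24,-0.06,0.4, 0,0,0,-0.2,0.38,-0.06,0.4, 0,0,0,-0.26,0.5,-0.06,0.4]' 45
python3 -m crank '[0,0,0,-0.03,0.14,0,0.4, 0,0,0,-0.06,0.28,0,0.4, 0,0,0,-0.06,0.42,0,0.4, 0,0,0,-0.06,0.56,0,0.4, 0,0,0,-0.06,0.68,0,0.4]' 45
python3 -m crank '[0,0,0,0,0.1,0,0.4, 0,0,0,0,0.1,0,0.4, 0,0,0,0,0.1,0,0.4, 0,0,0,0,0.1,0,0.4, 0,0,0,0,0.1,0,0.4]' 45
python3 -c "
from h import *
print(toolgoal(key,ry,.265),state()['gripper_width'])"
```

```text
t: 44.38
eef_pos: [0.475, -0.2733, 0.2191]
eef_rot: [0.132, 3.138, -0.001]
wrist_force: [-0.3, -0.1, -2.0]
gripper_width: 0.0259
finger_force: 45.0
t: 45.0
eef_pos: [0.4743, -0.2728, 0.2898]
eef_rot: [-0.131, -3.134, -0.003]
wrist_force: [0.5, 0.7, 0.7]
gripper_width: 0.0465
finger_force: 0.0
t: 45.62
eef_pos: [0.596, -0.0802, 0.3147]
eef_rot: [0.13, 3.139, 0.001]
wrist_force: [0.2, -0.6, -0.7]
gripper_width: 0.0651
finger_force: 0.0
t: 46.25
eef_pos: [0.6416, 0.1892, 0.3145]
eef_rot: [-0.129, -3.139, -0.001]
wrist_force: [0.2, 0.6, -0.5]
gripper_width: 0.065
finger_force: 0.0
t: 46.88
eef_pos: [0.6456, 0.2247, 0.3147]
eef_rot: [0.135, 3.139, -0.001]
wrist_force: [1.0, -0.3, 0.3]
gripper_width: 0.0655
finger_force: 0.0
(array([-0.0179,  0.0439,  0.1241]), np.float64(-0.0012), array([-0.0004,  0.0001,  0.    ])) 0.06553091193042401
```

```bash
python3 -m crank '[0,0,-0.001,-0.018,0.044,0,0.4, 0,0,-0.001,-0.018,0.044,0,0.4, 0,0,-0.001,-0.018,0.044,0.02,0.4, 0,0,-0.001,-0.018,0.044,0.02,0.4, 0,0,-0.001,-0.018,0.044,0.02,0.4]' 50
python3 - <<'E'
from h import *
print(toolgoal(key,ry,.265),state()['gripper_width'])
c=read_camera("top")
cv2.imwrite("pics/t7.png",cv2.resize(c["image"][190:390,80:440],None,fx=2.2,fy=2.2,interpolation=cv2.INTER_CUBIC))
E
```

```text
t: 47.5
eef_pos: [0.6538, 0.2427, 0.3063]
eef_rot: [-0.129, -3.138, 0.001]
wrist_force: [-0.5, 0.4, 0.9]
gripper_width: 0.065
finger_force: 0.0
(array([-0.0012, -0.0028,  0.1033]), np.float64(0.0007), array([-0.0003, -0.0002,  0.    ])) 0.06498227332546838
```

View pics/t7.png

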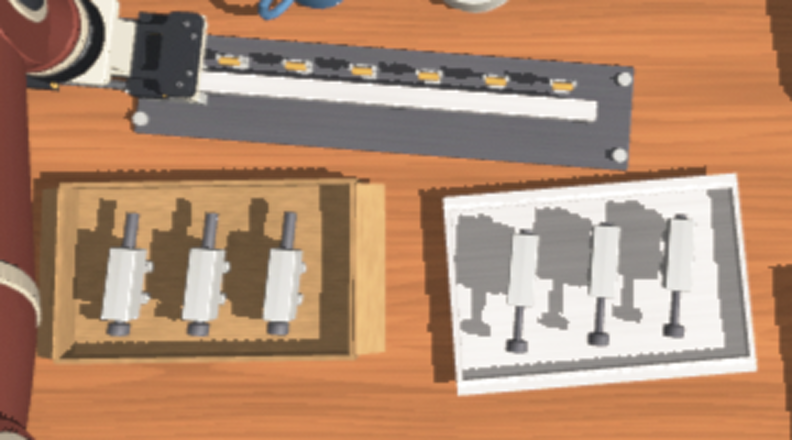

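All six are sorted upright, with sliders unchanged: three in the carton and three in the tray. Now gripping the key head.

```bash
python3 -m crank '[0,0,0,-0.001,-0.003,0.03,0.4, 0,0,0,-0.001,-0.003,0.06,0.4, 0,0,0,-0.001,-0.003,0.085,0.4, 0,0,0,-0.001,-0.003,0.103,0.4, 0,0,0,-0.001,-0.003,0.103,0.4]' 50
python3 -m crank '[0,0,0,0,0,0,-1, 0,0,0,0,0,0,-1, 0,0,0,0,0,0,-1, 0,0,0,0,0,0,-1, 0,0,0,0,0,0,-1]' 50
python3 -m crank '[0,0,0,0,0,0,-1, 0,0,0,0,0,0,-1, 0,0,0,0,0,0,-1, 0,0,0,0,0,0,-1, 0,0,0,0,0,0,-1]' 50
```

```text
t: 48.18
eef_pos: [0.654, 0.242, 0.2643]
eef_rot: [-0.128, -3.137, 0.001]
wrist_force: [-0.4, 0.0, -0.5]
gripper_width: 0.0651
finger_force: 0.0
t: 48.8
eef_pos: [0.6542, 0.2432, 0.2657]
eef_rot: [0.127, 3.138, 0.004]
wrist_force: [0.8, 2.9, -0.5]
gripper_width: 0.0335
finger_force: 50.0
t: 49.42
eef_pos: [0.6542, 0.2432, 0.2657]
eef_rot: [0.127, 3.138, 0.004]
wrist_force: [1.6, 5.3, -0.3]
gripper_width: 0.0333
finger_force: 50.0
```

Lifting about 28 mm in stages.

```bash
python3 -m crank '[0,0,0,0,0,-0.015,-1, 0,0,0,0,0,-0.03,-1, 0,0,0,0,0,-0.045,-1, 0,0,0,0,0,-0.06,-1, 0,0,0,0,0,-0.06,-1]' 50
python3 -m crank '[0,0,0,0,0,0,-1, 0,0,0,0,0,0,-1, 0,0,0,0,0,0,-1, 0,0,0,0,0,0,-1, 0,0,0,0,0,0,-1]' 50
```

```text
t: 50.05
eef_pos: [0.6543, 0.2432, 0.2875]
eef_rot: [0.127, 3.139, 0.003]
wrist_force: [3.8, 5.0, -7.7]
gripper_width: 0.0336
finger_force: 50.0
t: 50.68
eef_pos: [0.6543, 0.2432, 0.2875]
eef_rot: [0.127, 3.139, 0.003]
wrist_force: [4.3, 6.2, -6.9]
gripper_width: 0.0336
finger_force: 50.0
```

```bash
python3 - <<'E'
from h import *
c=read_camera("side")
for z in(.096,.12,.124): print(z,proj(c,np.r_[key,z]).round(1))
print([(d["xy"],round(d["confidence"],2)) for d in nets.pinpoint("key_top","side")[:3]],state()["gripper_width"])
E
```

```text
0.096 [262.9 173.7]
0.12 [262.2 166.6]
0.124 [262.1 165.4]
[([194.0, 208.3], 0.74), ([262.9, 166.3], 0.64)] 0.03342326509168417
```

```bash
python3 -m crank '[0,0,0,0,0,-0.005,-1, 0,0,0,0,0,-0.01,-1, 0,0,0,0,0,-0.015,-1, 0,0,0,0,0,-0.015,-1, 0,0,0,0,0,-0.015,-1]' 50
python3 -m crank '[0,0,0,0,0,0,-1, 0,0,0,0,0,0,-1, 0,0,0,0,0,0,-1, 0,0,0,0,0,0,-1, 0,0,0,0,0,0,-1]' 50
```

```text
t: 51.4
eef_pos: [0.6543, 0.2432, 0.2933]
eef_rot: [0.127, 3.139, 0.003]
wrist_force: [5.8, 6.4, -8.4]
gripper_width: 0.0332
finger_force: 50.0
t: 52.02
eef_pos: [0.6543, 0.2432, 0.2932]
eef_rot: [0.127, 3.139, 0.003]
wrist_force: [5.3, 6.4, -8.5]
gripper_width: 0.0336
finger_force: 50.0
```

```bash
python3 -m crank '[0,0,0,0,0,0,0.4, 0,0,0,0,0,0,0.4, 0,0,0,0,0,0,0.4, 0,0,0,0,0,0,0.4, 0,0,0,0,0,0,0.4]' 50
python3 -m crank '[0,0,0,0,0,-0.06,0.4, 0,0,0,0,0,-0.12,0.4, 0,0,0,0,0,-0.2,0.4, 0,0,0,0.1,0.1,-0.25,0.4, 0,0,0,0.2,0.2,-0.25,0.4]' 50
python3 -m crank '[0,0,0,0.1,0.1,0,0.4, 0,0,0,0.2,0.2,0,0.4, 0,0,0,0.3,0.3,0,0.4, 0,0,0,0.3,0.35,0,0.4, 0,0,0,0.3,0.35,0,0.4]' 50
python3 - <<'E'
from h import *
c=read_camera("side")
for z in(.116,.120,.1235,.126): print(z,proj(c,np.r_[key,z]).round(1))
print([(d["xy"],round(d["confidence"],2)) for d in nets.pinpoint("key_top","side")[:3]])
t=read_camera("top")
a=cv2.resize(c["image"][150:380,200:420],None,fx=2.4,fy=2.4,interpolation=cv2.INTER_CUBIC)
b=t["image"][190:390,130:440];b=cv2.resize(b,(270,174))
cv2.imwrite("pics/end.png",np.hstack([a,cv2.copyMakeBorder(b,0,a.shape[0]-174,0,0,cv2.BORDER_CONSTANT)]))
print(state()["eef_pos"])
E
```

```text
t: 52.65
eef_pos: [0.6542, 0.2418, 0.2955]
eef_rot: [-0.129, -3.139, 0.001]
wrist_force: [-0.0, -0.9, 0.1]
gripper_width: 0.0651
finger_force: 0.0
t: 53.28
eef_pos: [0.5809, 0.3288, 0.3979]
eef_rot: [0.132, 3.135, 0.004]
wrist_force: [0.4, 1.4, -0.6]
gripper_width: 0.0652
finger_force: 0.0
t: 53.9
eef_pos: [0.4716, 0.4793, 0.3951]
eef_rot: [-0.123, -3.139, -0.001]
wrist_force: [1.0, -0.2, -0.1]
gripper_width: 0.065
finger_force: 0.0
0.116 [262.3 167.8]
0.12 [262.2 166.6]
0.1235 [262.1 165.6]
0.126 [262.1 164.8]
[([263.6, 169.8], 0.7)]
[0.47403522 0.47589306 0.39524306]
```

View pics/end.png

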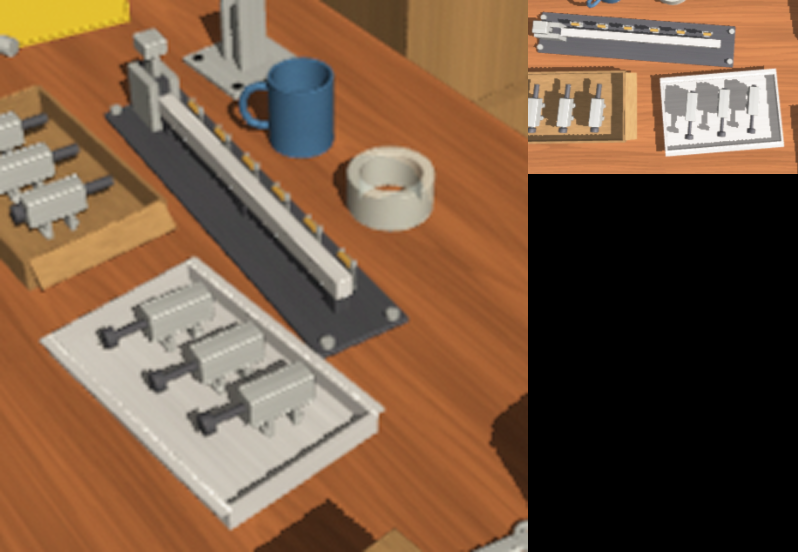

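The end picture shows all six bolts upright in their containers, an empty rail and the key standing, with its head at (150,42) in the crop. The net puts it slightly low, so I'll check the key height directly.

```bash
python3 - <<'E'
from h import *
from scipy.ndimage import map_coordinates, gaussian_filter
now={n:read_camera(n) for n in("side","top")}
C=np.linspace(-.85,.85,13)
def score(img,c,z,hs=(.015,.017)):
    g=gaussian_filter(img.mean(2).astype(float),.5);t=0
    o=key;hx,hy=hs
    E=[[(s*(hx+e),k*hy,s*(hx+e),0) for s in(1,-1) for k in C]+[(k*hx,s*(hy+e),0,0) for s in(1,-1) for k in C] for e in(-.003,.003)]
    v=[]
    for L in E:
        P=np.array([proj(c,np.r_[o+a*rx+b*ry,z]) for a,b,_,_ in L]);v.append(map_coordinates(g,[P[:,1],P[:,0]],order=1))
    return np.clip(v[0]-v[1],-20,60).mean()
zs=np.arange(.094,.1321,.002)
for n in now:
    for lab,im in(("start",cv2.imread(f"pics/{n}0.png")),("now",now[n]["image"])):
        s=[score(im,now[n],z) for z in zs];print(n,lab,round(zs[int(np.argmax(s))],3),np.round(s,0).astype(int).tolist())
a=cv2.cvtColor(cv2.imread("pics/side0.png"),cv2.COLOR_BGR2GRAY);b=cv2.cvtColor(now["side"]["image"],cv2.COLOR_BGR2GRAY)
T=a[161:177,254:272];m=cv2.matchTemplate(b[145:200,240:290],T,cv2.TM_CCOEFF_NORMED);_,v,_,l=cv2.minMaxLoc(m);print("shift",l[0]+240-254,l[1]+145-161,v)
print([(d["box"],round(d["confidence"],2)) for d in nets.cut_out("key_top","side")[:2]])
E
```

```text
side start 0.124 [-3, 0, 3, 5, 7, 13, 18, 18, 14, 11, 10, 13, 18, 26, 34, 35, 29, 18, 9, 3]
side now 0.124 [-3, 0, 3, 5, 7, 12, 17, 17, 14, 11, 11, 13, 19, 26, 33, 35, 30, 20, 11, 5]
top start 0.122 [18, 19, 19, 19, 20, 20, 21, 23, 24, 27, 32, 38, 45, 47, 48, 47, 45, 43, 39, 36]
top now 0.122 [18, 19, 19, 19, 20, 20, 21, 22, 24, 27, 31, 37, 44, 46, 47, 46, 44, 41, 38, 34]
shift 0 0 0.9974810481071472
[([204.5, 223.9, 246.2, 251.6], 0.73), ([259.3, 165.7, 269.8, 184.8], 0.72)]
```

```bash
python3 -c "
from h import *
print(ticket.close_job())"
```

```text
the job is handed in; nothing more can be done
None
```

The job is handed in (no verdict shown): key driven home, three pushed-out bolts put in the carton and three drawn-back ones in the tray, and the key drawn back up to about 3 mm from the top of its travel.

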